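Unload the filter drying stand and leave it airing

ROBOT

A 6-joint arm with a two-finger parallel gripper is mounted at the origin on the work surface. World frame = base frame: x ahead of the robot, y to its left, z up, the work surface at z = 0. Lengths are in m, angles in rad, forces in N, time in s.
With the tool pointing down it reaches from about 0.35 to 1 m from the base axis. Payload 7.1 kg.
Tool frame: the origin (TCP) lies midway between the tips of the shut fingers; the grasp point (between the pads) lies arm.tcp_to_grasp behind it (arm.tcp_to_grasp is the distance from the TCP to the grasp point, in m); z points along the fingers, y is the direction in which the jaws open and shut (so a half turn about z gives the same grasp; the last joint's range is limited). The gripper opens to 85 mm and grips with 20 to 120 N. Pads are 22 mm wide; open, the fingers measure 114 mm over their backs; the gripper's body (76 mm by 85 mm) begins 54 mm behind the grasp point. The pads swing forward as they close: fully open they stand 13 mm farther back than shut.
Start: joints at [-1.167, 0.423, 1.63, -0, 1.089, -0.019], TCP at [0.256, -0.57, 0.231] pointing down, gripper open.
Joint ranges: [-3, 3], [-0.9, 2.11], [0.09, 2.58], [-1.31, 4.45], [0.11, 2.69], [-2.54, 2.54]. Speed limits (rad/s): [2.39, 2.39, 3.01, 3.14, 3.14, 3.14].

INTERFACE

Orientations are given as a rotation vector (axis times angle).
In Python, from station import arm gives the robot as it stands.
- The arm moves only by the tool step_arm, never from a script. Its argument "rows" is a list of rows, each a list of 5 numbers: the shift along the world's x, y, z in m, then the turn about the world's z in degrees, then the opening in per cent of the stroke, from 0 (shut) to 100 (fully open). A call has 1 to 20 rows; each row shifts and turns the pose as measured when the row begins; what a row does not reach is not made up. A row lasts 1/8 s, in which the tool goes at most 62.5 mm and 10.7 degrees, less where a joint would pass 70% of its speed; a pose out of reach is approached as far as the arm can. A call is refused whole if a number of a shift passes 0.0625 or a number of a turn 10.7, either way. A call with a gripper value outside its range is refused whole. The fingers move at their own pace and stop on an object; the grip force is fixed at half the most. Time passes only in rows, so rows that do not move let the fingers close. It gives the time, the measured TCP pose, the force and the opening at its end, in the units of the state.
- arm.sense(): the state, without advancing time (a new reading comes with each control period).
- arm.camera(name): name is "scene" or "side" or "wrist"; returns a dict with "image" (400x640x3 uint8, red, green, blue), "fx", "fy", "cx", "cy" (pixels), "world_to_cam" (4x4, takes a point from world to camera coordinates). Camera axes: x right, y down, z forward; pixel columns grow to the right and rows downward; lengths in m; the calibration is good to about 2 mm. A picture is of the moment at which its call begins. There is no depth.
- arm.hand_in(): hands the job in, once; it reports no verdict.
Trained networks look in a picture, given as the dict that the camera call returned (one of the last four; its "shot" number tells which), for a name from the list of things; names that differ only in an ending like _2 or _b are one class to them, and where a whole thing is asked for, a point or a joint stands for the part that bears it (a point fixed in the world has none). Each returns a list of dicts, best first, with "conf" (0 to 1); they miss things now and then, are a little off and sometimes report something else, mostly with a low value. They report only what shows in the picture. A call takes as long as a camera call. They do not tell look-alikes from the thing itself.
- arm.cut_out(query, picture): "pixels" (400x640 bool, what is visible of it) and "box" ([centre column, centre row, width, height] in pixels, round what is visible of it).
The state is a dict: "time": time; "q": joint angles; "qvel": joint speeds; "tau": joint torques, N m; "ee_pos": TCP position; "orientation": TCP orientation; "force": force on the tool from outside, world axes, zero at the start; "wrist_torque": the same for the moment, N m; "finger_gap": finger opening in m.
Only numpy, scipy, OpenCV 4.12 (cv2) and the standard library are available. Lean on these libraries where they do the work, as an engineer would, in place of code of your own. Each camera call takes 0.05 s, during which the arm holds its last target.

TASK

The wound filter cartridges on the drying stand are dry: before lifting any, slide the heat slider (row nearest the robot) fully to its right-hand stop (off) and the air slider (farthest row) fully to its left-hand stop (full), right and left as the robot sees them. Then slide every cartridge up off its post and put them all in the yellow basket, each resting on the basket's floor, none piled on another. Only when all are in the basket, slide the timer slider (middle row) and the air slider each level with its own brass pointer; the heat stays off and everything else stays where it is.

Things in the scene. Friction and masses are not known exactly. Their poses are not given: they have to be found in the camera images.
- stand: Filter drying stand, fixed to the worktop: white plate 210 x 210 mm, its aluminium top 45 mm above the worktop, with four upright steel posts (14 mm diameter, 55 mm tall, tops 100 mm above the worktop) at x = +-55 mm, y = +-55 mm in its frame. Origin under its centre, z up; turned by up to 0.25 rad.
- cartridge0: Wound-string water filter cartridge: a rigid white ring 58 mm across and 45 mm tall with a 26 mm bore, 90 g (hidden variation). Origin at its centre, z along the bore. It starts threaded loosely on one of the stand's posts, resting on the stand's top (centre 67.5 mm above the worktop), or is absent (None).
- cartridge1: Wound-string water filter cartridge: a rigid white ring 58 mm across and 45 mm tall with a 26 mm bore, 90 g (hidden variation). Origin at its centre, z along the bore. It starts threaded loosely on one of the stand's posts, resting on the stand's top (centre 67.5 mm above the worktop), or is absent (None).
- cartridge2: Wound-string water filter cartridge: a rigid white ring 58 mm across and 45 mm tall with a 26 mm bore, 90 g (hidden variation). Origin at its centre, z along the bore. It starts threaded loosely on one of the stand's posts, resting on the stand's top (centre 67.5 mm above the worktop), or is absent (None).
- cartridge3: Wound-string water filter cartridge: a rigid white ring 58 mm across and 45 mm tall with a 26 mm bore, 90 g (hidden variation). Origin at its centre, z along the bore. It starts threaded loosely on one of the stand's posts, resting on the stand's top (centre 67.5 mm above the worktop), or is absent (None).
- basket: Yellow plastic basket, open on top, loose, about 0.5 kg, 230 x 230 mm and 50 mm high, walls and floor 5 mm thick, small 10 mm posts in the inner corners. Origin under its centre, z up.
- control: Grey control box, fixed, 250 (x) x 190 (y) mm, top 30 mm above the worktop; origin under its centre, turned up to 0.25 rad. Three tracks along its y (rails 40 x 150 x 14 mm high, centred in y), from the robot outwards: heat (x = -85 mm), timer (-15), air (+55). Scale lines on the robot side of each; a round steel stud marks the off end (-y, robot's right) of the heat row.
- heat (a joint): Heat slider, row nearest the robot: 0 = off, hard against the stop at its -y end (robot's right); 0.10 m = full heat at the +y end. About 1.5 N to slide; stays where left.
- timer (a joint): Timer slider, middle row: 0 at the -y end (robot's right) to 0.10 m at the +y end. About 1.5 N to slide; stays where left.
- air (a joint): Air slider, row farthest from the robot: 0 at the -y end (robot's right) to 0.10 m = full, against the stop at the +y end (robot's left). About 1.5 N to slide; stays where left.
- heat_top (a point): Centre of the top face of the heat slider's black grip, 84 mm above the worktop. The grip is a block 28 mm (x) x 20 mm (y, along the track) x 40 mm tall; its axes are those of the control box.
- timer_top (a point): Centre of the top face of the timer slider's black grip, 84 mm above the worktop. The grip is a block 28 mm (x) x 20 mm (y, along the track) x 40 mm tall; its axes are those of the control box.
- air_top (a point): Centre of the top face of the air slider's black grip, 84 mm above the worktop. The grip is a block 28 mm (x) x 20 mm (y, along the track) x 40 mm tall; its axes are those of the control box.
- timer_mark: Fixed brass pointer on the control box beside the timer track, on the side away from the robot: 23 mm long, 10 mm wide, 10 mm high, its pointed end towards the track. Origin at the underside of the tip, 30 mm above the worktop; y along the track, as the control box's y.
- air_mark: Fixed brass pointer on the control box beside the air track, on the side away from the robot: 23 mm long, 10 mm wide, 10 mm high, its pointed end towards the track. Origin at the underside of the tip, 30 mm above the worktop; y along the track, as the control box's y.
- bowl: Bystander: glass bowl, 120 mm across, 55 mm high. Origin under its centre.
- pegjar: Bystander: wooden clothes peg jar, 80 mm across, 110 mm high. Origin under its centre.
- detergent: Bystander: white detergent bottle, 76 mm across, 200 mm high. Origin under its centre.
- soap: Bystander: white bar of soap, 50 x 80 x 25 mm, lying between the robot and the stand. Origin under its centre.
- peg0: Bystander: wooden clothes peg lying flat, 75 x 10 x 14 mm, between the robot and the stand. Origin under its centre.
- peg1: Bystander: wooden clothes peg lying flat, 75 x 10 x 14 mm, to the left between the robot and the stand. Origin under its centre.
- brush: Bystander: scrubbing brush lying flat, 200 mm long, 20 mm thick, along its x. Origin under its centre.
Mind the look-alikes: they are no part of the job. What is shaped like the cartridge2 but blue or pink is not meant.

How it is judged:
By the outcome, as a careful person would: the job done as asked, in the order asked, and still so for the second after the job is handed in, with the robot touching nothing.
Of cartridge0, cartridge1, cartridge2, cartridge3 only 3 to 4 are there at a start; the rules pass over those that are not, and their reading is None.
At some moment in a run one of basket may be knocked a few centimetres aside while the robot is not near it.
Once in a run the grip may slacken for a moment while it holds something.
It also fails if it takes over 208 s, if anything falls off the work surface, if the arm or the gripper's body presses on something with over 40 N, if the wrist force passes 120 N, or if a joint passes its speed limit or range.

## Working session

There is one attempt and no reset: what is moved stays moved. The work goes in short steps, Python scripts to look and compute and a tool call to move; the robot and the scene stay as the last step left them, time stands still between calls to the robot, and variables do not carry over. Pictures are saved under pics/ and viewed, and the job is handed in when it is done.

Besides the shell and the picture viewer there is one more tool, called as name([rows], argument=value, ...), one row to a line, values as JSON. step_arm: Moves the arm, as the interface text tells. Its arguments: {"type":"object","properties":{"rows":{"type":"array"}},"required":["rows"]}

```bash
ls; mkdir -p pics; cat > h.py <<'E'
import numpy as np, cv2
from station import arm
def shot(cam,name):
    p=arm.camera(cam); cv2.imwrite(f'pics/{name}.png',cv2.cvtColor(p['image'],cv2.COLOR_RGB2BGR)); return p
def ray(p,u,v,z):
    M=np.array(p['world_to_cam']);R=M[:3,:3];t=M[:3,3];c=-R.T@t
    d=R.T@np.array([(u-p['cx'])/p['fx'],(v-p['cy'])/p['fy'],1]); s=(z-c[2])/d[2]; return c+s*d
def proj(p,X):
    M=np.array(p['world_to_cam']);q=M[:3,:3]@np.array(X)+M[:3,3]; return np.array([p['fx']*q[0]/q[2]+p['cx'],p['fy']*q[1]/q[2]+p['cy']])
E
python3 - <<'E'
from h import *
s=arm.sense(); print(s, arm.tcp_to_grasp)
for c in ['scene','side','wrist']:
    p=shot(c,c+'0'); M=np.array(p['world_to_cam']); print(c,p['fx'],-M[:3,:3].T@M[:3,3], M[2,:3])
E
```

```text
pics
{'time': 0.0, 'q': array([-1.16701314e+00,  4.23851966e-01,  1.63069048e+00, -6.19800122e-07,
        1.08860894e+00, -1.89553874e-02]), 'qvel': array([ 2.99203125e-04,  9.69180409e-05,  6.20188687e-04, -5.62746675e-04,
       -1.00367474e-03,  7.63508236e-04]), 'tau': array([ 2.55175528e-04, -5.57396114e+01, -2.81739521e+01,  2.55454700e-05,
        7.39623414e-03, -9.23981702e-06]), 'ee_pos': array([ 0.2562447 , -0.56945255,  0.23053856]), 'orientation': array([-3.07017917e+00, -6.58782189e-01,  4.68832808e-04]), 'force': array([-0.29462279,  0.12829338,  0.24596455]), 'wrist_torque': array([-0.06567655,  0.02535137,  0.01715864]), 'finger_gap': 0.08554099859169258} 0.0187
scene 381.80890350154584 [1.15970104 0.33322153 0.71631311] [-0.68081078 -0.33986809 -0.64883462]
side 417.298630714496 [0.17591621 0.712966   0.93415863] [ 0.28012572 -0.61880918 -0.73389698]
wrist 297.437009428362 [ 0.32145138 -0.54105639  0.37257144] [-0.25408911 -0.11308144 -0.9605474 ]
```

View pics/scene0.png

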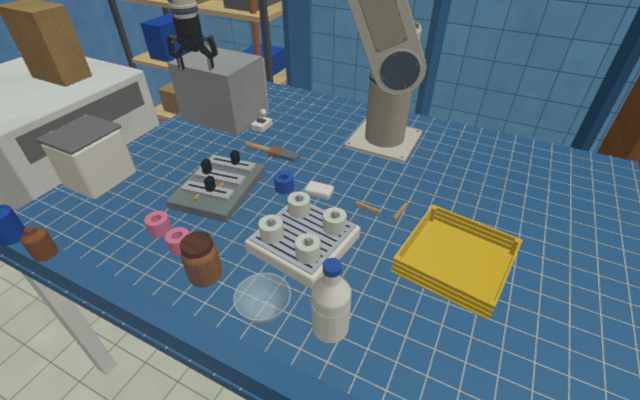

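View pics/side0.png

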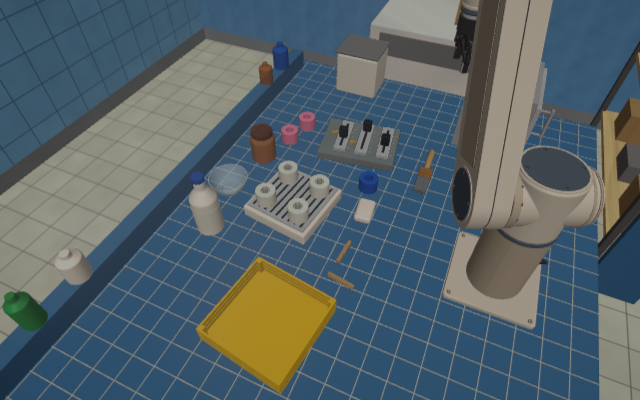

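View pics/wrist0.png

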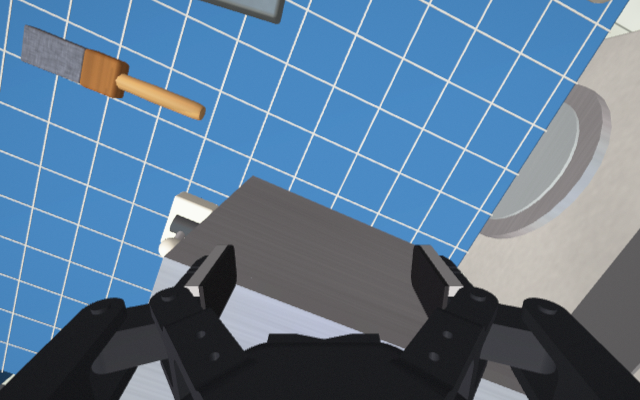

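Scene picture: four white cartridges sit on the stand at about (299,205), (271,229), (334,222) and (308,249). The blue one at (285,182) and the pink ones at (157,223) and (178,240) are look-alikes. The control box is at (217,185) and the basket at (458,256).

```bash
python3 - <<'E'
from h import *
zs={'cartridge0':.0675,'stand':.045,'basket':.05,'control':.03,'heat_top':.084,'timer_top':.084,'air_top':.084,'timer_mark':.04,'air_mark':.04,'pegjar':.05,'detergent':.1,'bowl':.03,'soap':.025}
for c in ['scene','side']:
    p=shot(c,c+'1')
    for n,z in zs.items():
        for r in arm.cut_out(n,p)[:6]:
            if r['conf']<.3: continue
            m=r['pixels']; v,u=np.nonzero(m)
            print(c,n,round(r['conf'],2),np.round(r['box']),ray(p,u.mean(),v.mean(),z).round(3),len(u))
    im=cv2.cvtColor(p['image'],cv2.COLOR_RGB2BGR)
    cr=im[140:225,155:275] if c=='scene' else im[105:175,310:410]
    cv2.imwrite(f'pics/{c}ctl.png',cv2.resize(cr,None,fx=6,fy=6,interpolation=cv2.INTER_CUBIC))
    cr=im[185:285,235:365] if c=='scene' else im[145:245,230:360]
    cv2.imwrite(f'pics/{c}std.png',cv2.resize(cr,None,fx=5,fy=5,interpolation=cv2.INTER_CUBIC))
E
```

```text
scene cartridge0 0.86 [307. 249.  28.  36.] [0.641 0.037 0.068] 619
scene cartridge0 0.84 [177. 243.  25.  24.] [ 0.756 -0.254  0.068] 407
scene cartridge0 0.77 [271. 230.  27.  31.] [ 0.625 -0.073  0.068] 593
scene cartridge0 0.69 [158. 225.  30.  28.] [ 0.735 -0.331  0.068] 532
scene cartridge0 0.69 [304. 241. 113.  93.] [0.636 0.02  0.068] 3892
scene cartridge0 0.67 [284. 186.  20.  23.] [ 0.452 -0.141  0.068] 417
scene stand 0.69 [303. 240. 114.  94.] [0.617 0.008 0.045] 3733
scene basket 0.81 [455. 264. 129. 113.] [0.502 0.351 0.05 ] 8749
scene control 0.97 [215. 186.  96.  74.] [ 0.517 -0.33   0.03 ] 4064
scene control 0.3 [303. 241. 112.  93.] [ 0.604 -0.     0.03 ] 3985
scene heat_top 0.48 [234. 159.   7.  16.] [ 0.429 -0.322  0.084] 117
scene air_top 0.54 [210. 184.  13.  18.] [ 0.563 -0.306  0.084] 174
scene air_top 0.53 [272. 151.  52.  20.] [ 0.349 -0.232  0.084] 418
scene pegjar 0.58 [202. 259.  44.  58.] [ 0.765 -0.175  0.05 ] 1885
scene detergent 0.73 [330. 300.  42.  88.] [0.769 0.157 0.1  ] 2623
scene bowl 0.55 [261. 300.  56.  50.] [ 0.779 -0.001  0.03 ] 2170
scene 
[... 700 characters left out ...]
10.] [ 0.402 -0.316  0.084] 75
side timer_top 0.65 [229. 180.  38.  28.] [0.759 0.039 0.084] 1010
side timer_top 0.59 [368. 125.   7.  16.] [ 0.477 -0.365  0.084] 102
side timer_top 0.52 [290. 175.  22.  23.] [ 0.612 -0.056  0.084] 387
side air_top 0.51 [345. 130.   7.  12.] [ 0.537 -0.302  0.084] 99
side timer_mark 0.6 [290. 171.  17.  22.] [ 0.638 -0.099  0.04 ] 375
side pegjar 0.69 [263. 143.  25.  40.] [ 0.77  -0.177  0.05 ] 877
side pegjar 0.48 [345. 250.  11.  21.] [0.369 0.115 0.05 ] 146
side detergent 0.92 [208. 202.  32.  61.] [0.747 0.164 0.1  ] 1411
side detergent 0.6 [384. 141.  11.   9.] [ 0.396 -0.301  0.1  ] 124
side detergent 0.55 [366. 213.  25.  23.] [0.356 0.005 0.1  ] 398
```

View pics/scenectl.png

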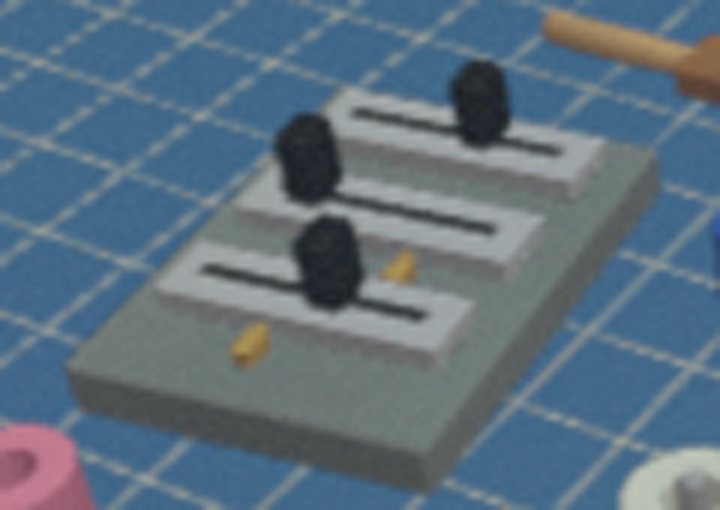

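View pics/sidectl.png

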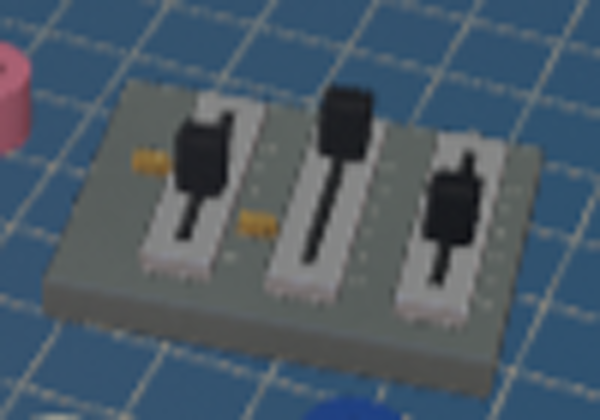

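View pics/scenestd.png

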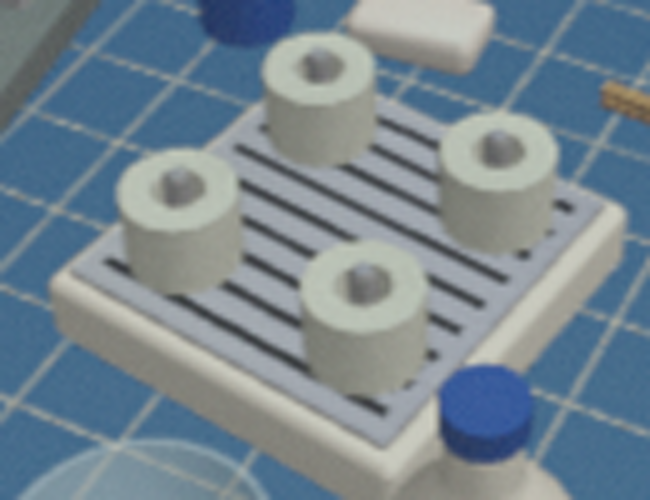

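View pics/sidestd.png

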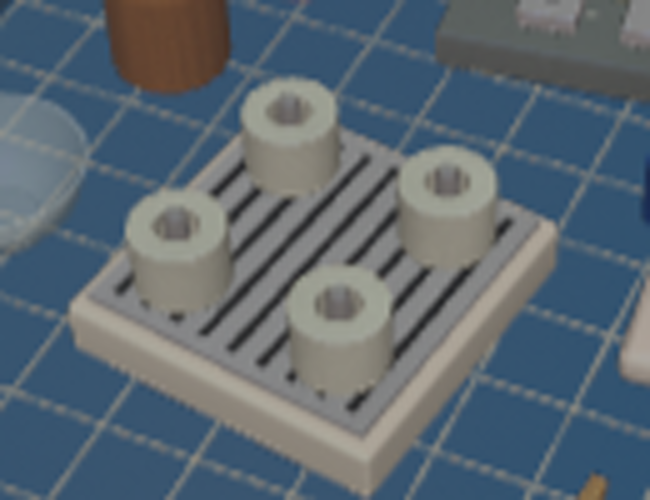

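```bash
python3 - <<'E'
from h import *
from scipy.optimize import least_squares
P={c:arm.camera(c) for c in ['scene','side']}
def fit(pts,x0):
    def w(x,l):
        c,s=np.cos(x[2]),np.sin(x[2]); return [x[0]+c*l[0]-s*l[1],x[1]+s*l[0]+c*l[1],l[2]]
    f=lambda x:np.concatenate([proj(P[c],w(x,l))-px for c,l,px in pts])
    r=least_squares(f,x0); print(r.x.round(4)); print(r.fun.reshape(-1,2).round(1).tolist()); return r.x,w
a,b=.125,.095
S=lambda u,v,k,o:(u/k+o[0],v/k+o[1])
sc=lambda u,v:S(u,v,6,(155,140)); sd=lambda u,v:S(u,v,6,(310,105))
x,w=fit([('scene',(a,-b,.03),sc(70,370)),('scene',(a,b,.03),sc(430,455)),('scene',(-a,b,.03),sc(655,150)),
 ('side',(a,-b,.03),sd(130,82)),('side',(-a,-b,.03),sd(540,150)),('side',(-a,b,.03),sd(490,358)),('side',(a,b,.03),sd(45,285))],[.5,-.33,0])
c,s=np.cos(x[2]),np.sin(x[2]); R=np.array([[c,s],[-s,c]])
loc=lambda q:(R@(np.array(q[:2])-x[:2])).round(4)
# grips tops in local
for nm,u,u2 in [('heat',sc(480,70),sd(455,182)),('timer',sc(305,128),sd(345,97)),('air',sc(325,228),sd(200,132))]:
    print(nm,loc(ray(P['scene'],*u,.084)),loc(ray(P['side'],*u2,.084)))
for nm,u,u2 in [('tm',sc(410,253),sd(276,222)),('am',sc(262,325),sd(170,160))]:
    print(nm,loc(ray(P['scene'],*u,.04)),loc(ray(P['side'],*u2,.04)))
k=.055
sc=lambda u,v:S(u,v,5,(235,185)); sd=lambda u,v:S(u,v,5,(230,145))
y,w=fit([('scene',(k,-k,.1),sc(180,178)),('scene',(-k,-k,.1),sc(318,60)),('scene',(-k,k,.1),sc(500,140)),('scene',(k,k,.1),sc(366,275)),
('side',(k,-k,.1),sd(290,98)),('side',(-k,-k,.1),sd(447,172)),('side',(-k,k,.1),sd(341,292)),('side',(k,k,.1),sd(178,214))],[.57,0,0])
for i in [(k,-k,.1),(-k,-k,.1),(-k,k,.1),(k,k,.1)]: print(np.round(w(y,i),4))
for c in P:
    im=P[c]['image']; h=cv2.cvtColor(im,cv2.COLOR_RGB2HSV); m=cv2.inRange(h,(20,150,80),(32,255,255)); n,l,st,_=cv2.connectedComponentsWithStats(m)
    i=1+st[1:,4].argmax(); ct=cv2.findContours((l==i).astype(np.uint8),0,2)[0][0]; ap=cv2.approxPolyDP(ct,8,True)[:,0]
    for q in ap: print(c,q,ray(P[c],*q,.05).round(3),ray(P[c],*q,0).round(3))
E
```

```text
[ 0.4914 -0.3421  0.1571]
[[-1.0, -0.9], [0.3, -0.9], [1.3, -1.1], [-1.6, -0.8], [0.2, -0.7], [0.7, 0.9], [-1.4, -0.6]]
heat [-0.0856  0.0178] [-0.086   0.0188]
timer [-0.0132 -0.0389] [-0.0158 -0.0391]
air [0.0554 0.0122] [0.0549 0.0124]
tm [0.0112 0.0235] [0.0073 0.0237]
am [ 0.0815 -0.015 ] [ 0.0762 -0.0141]
[ 0.5758 -0.0074 -0.1386]
[[-0.2, -1.3], [0.4, -1.9], [0.3, -1.5], [0.2, -1.6], [-1.3, -0.0], [-0.8, -0.7], [-1.3, -0.2], [-1.6, -0.3]]
[ 0.6227 -0.0695  0.1   ]
[ 0.5137 -0.0543  0.1   ]
[0.5289 0.0547 0.1   ]
[0.6379 0.0395 0.1   ]
scene [432 206] [0.341 0.253 0.05 ] [0.28  0.246 0.   ]
scene [392 271] [0.6   0.229 0.05 ] [0.558 0.221 0.   ]
scene [487 318] [0.629 0.436 0.05 ] [0.589 0.444 0.   ]
scene [521 240] [0.368 0.476 0.05 ] [0.309 0.487 0.   ]
side [258 257] [0.56  0.221 0.05 ] [0.582 0.193 0.   ]
side [196 329] [0.591 0.445 0.05 ] [0.614 0.43  0.   ]
side [280 393] [0.357 0.489 0.05 ] [ 0.367  0.476 -0.   ]
side [335 300] [0.335 0.252 0.05 ] [ 0.344  0.226 -0.   ]
```

step_arm([
  [0.03,0.046,0,-5,100],
  [0.03,0.046,0,-5,100],
  [0.03,0.046,0,-5.2,100],
  [0.03,0.046,0,0,100],
  [0.03,0.046,0,0,100],
  [0,0,0,0,100],
])

```text
time: 2.4
ee_pos: [0.4099, -0.3343, 0.2319]
orientation: [3.131, 0.229, 0.003]
force: [-0.4, -0.0, -0.4]
finger_gap: 0.0853
```

```bash
cat >> h.py <<'E'
from scipy.spatial.transform import Rotation as Ro
def tool():
    s=arm.sense(); R=Ro.from_rotvec(s['orientation']).as_matrix()
    y=R[:,1]; a=np.degrees(np.arctan2(y[1],y[0]))%180
    print('t',round(s['time'],2),'tcp',s['ee_pos'].round(4),'jawdir',a.round(2),'tilt',R[:,2].round(3),'F',s['force'].round(1),'gap',round(s['finger_gap'],4),'q',np.round(s['q'],2)); return s
C=np.array([.4914,-.3421]);CY=.1571
def cw(x,y):
    c,s=np.cos(CY),np.sin(CY); return C+[c*x-s*y,s*x+c*y]
def cl(q):
    c,s=np.cos(CY),np.sin(CY); return np.array([[c,s],[-s,c]])@(np.array(q)[:2]-C)
E
python3 - <<'E'
from h import *
s=tool(); shot('wrist','w1'); print(cw(-.085,.018)-s['ee_pos'][:2], cl(s['ee_pos']))
E
```

```text
t 2.4 tcp [ 0.4099 -0.3343  0.2319] jawdir 98.35 tilt [ 0.002 -0.003 -1.   ] F [-0.4 -0.  -0.4] gap 0.0853 q [-0.71  0.28  1.84 -0.    1.01  0.72]
[-0.0052381  -0.00329868] [-0.07931031  0.02043853]
```

View pics/w1.png

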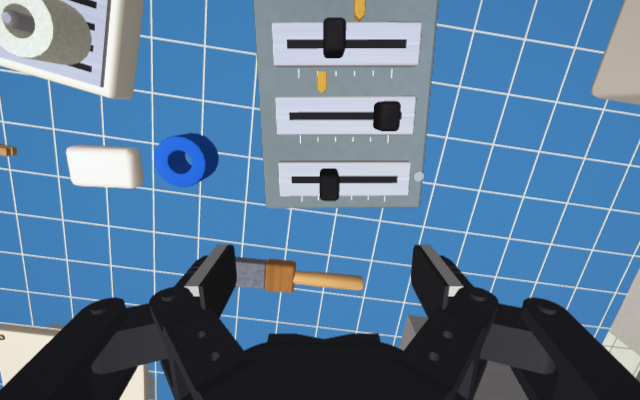

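```bash
python3 - <<'E'
from h import *
p=arm.camera('wrist'); M=np.array(p['world_to_cam']); print(-M[:3,:3].T@M[:3,3],M[2,:3])
for x,y,z in [(-.085,.018,.084),(-.015,-.039,.084),(.055,.012,.084),(-.125,.095,.03),(-.125,-.095,.03)]: print(proj(p,[*cw(x,y),z]).round(0))
for u in [(331,184),(390,116),(334,36)]: print(cl(ray(p,*u,.084)).round(4))
for u in [(265,207),(418,207)]: print(cl(ray(p,*u,.03)).round(4))
for n,u in [('tm',(322,80)),('am',(360,10))]: print(n,cl(ray(p,*u,.04)).round(4))
E
```

```text
[ 0.47956741 -0.32547346  0.374046  ] [-0.27338554 -0.04335654 -0.96092693]
[324. 189.]
[383. 116.]
[328.  34.]
[261. 210.]
[416. 208.]
[-0.0803  0.0104]
[-0.0151 -0.0455]
[0.0534 0.0072]
[-0.1214  0.0894]
[-0.1238 -0.0969]
tm [0.0214 0.0182]
am [ 0.0859 -0.0203]
```

step_arm([
  [-0.005,-0.006,-0.03,0.65,100],
  [0,0,-0.05,0,100],
  [0,0,-0.05,0,100],
  [0,0,-0.045,0,100],
  [0,0,0,0,100],
  [0,0,0,0,0],
  [0,0,0,0,0],
  [0,0,0,0,0],
  [0,0,0,0,0],
])

```text
time: 3.62
ee_pos: [0.4026, -0.3544, 0.0596]
orientation: [3.119, 0.226, 0.016]
force: [-0.2, -0.5, -10.9]
finger_gap: 0.0188
```

```bash
python3 - <<'E'
from h import *
s=tool(); shot('wrist','w2');shot('side','s2'); print(cl(s['ee_pos']))
E
```

```text
t 3.62 tcp [ 0.4026 -0.3544  0.0596] jawdir 98.27 tilt [ 0.011 -0.014 -1.   ] F [ -0.2  -0.5 -10.9] gap 0.0188 q [-0.74  0.55  1.93 -0.    0.64  0.69]
[-0.08968326  0.00173231]
```

View pics/w2.png

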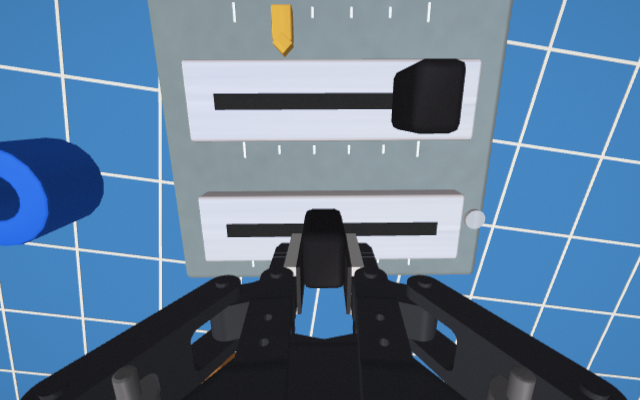

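step_arm([
  [0.0016,-0.0099,0,0,0],
  [0.0016,-0.0099,0,0,0],
  [0.0016,-0.0099,0,0,0],
  [0.0016,-0.0099,0,0,0],
  [0.0008,-0.005,0,0,0],
])

```text
time: 4.35
ee_pos: [0.4095, -0.4011, 0.0595]
orientation: [3.12, 0.227, 0.014]
force: [-1.5, 1.7, 2.6]
finger_gap: 0.0186
```

```bash
python3 - <<'E'
from h import *
s=tool(); print(cl(s['ee_pos']))
E
```

```text
t 4.35 tcp [ 0.4095 -0.4011  0.0595] jawdir 98.3 tilt [ 0.01  -0.013 -1.   ] F [-1.5  1.7  2.6] gap 0.0186 q [-0.79  0.59  1.85 -0.    0.69  0.63]
[-0.09007681 -0.04546934]
```

step_arm([
  [0.0008,-0.005,0,0,0],
  [0.0008,-0.005,0,0,0],
  [0.0008,-0.005,0,0,0],
  [0.0008,-0.005,0,0,0],
])

```text
time: 4.85
ee_pos: [0.4107, -0.4097, 0.0594]
orientation: [-3.123, -0.221, -0.003]
force: [1.2, 24.1, 17.5]
finger_gap: 0.0186
```

```bash
python3 - <<'E'
from h import *
s=tool(); print(cl(s['ee_pos']));shot('wrist','w3')
E
```

```text
t 4.85 tcp [ 0.4107 -0.4097  0.0594] jawdir 98.11 tilt [ 0.001  0.01  -1.   ] F [ 1.2 24.1 17.5] gap 0.0186 q [-0.81  0.6   1.82  0.01  0.73  0.61]
[-0.0903075  -0.05418469]
```

View pics/w3.png

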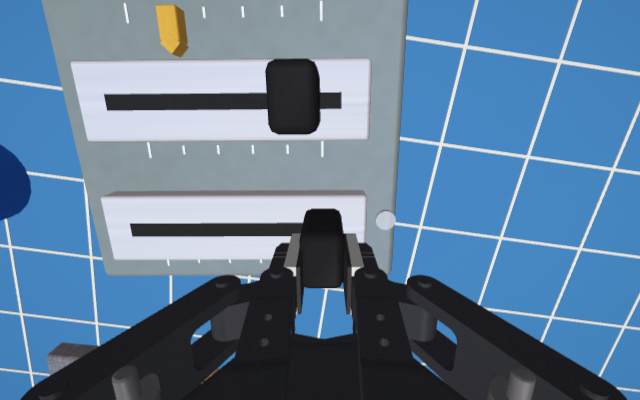

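step_arm([
  [0,0,0,0,50],
  [0,0,0,0,100],
  [0,0,0,0,100],
  [0,0,0.05,0,100],
  [0,0,0.05,0,100],
  [0,0,0.02,0,100],
])

```text
time: 5.65
ee_pos: [0.4113, -0.4109, 0.1807]
orientation: [-3.124, -0.221, -0.003]
force: [0.2, 1.1, -0.3]
finger_gap: 0.0857
```

```bash
sed -i 's/C=np.array(\[.4914,-.3421\])/C=np.array([.4919,-.3456])/' h.py; python3 - <<'E'
from h import *
s=tool(); print(cl(s['ee_pos']), cw(.057,.0105)-s['ee_pos'][:2]);p=shot('wrist','w4')
for x,y,z in [(-.085,-.05,.084),(-.015,-.039,.084),(.055,.0105,.084)]: print(proj(p,[*cw(x,y),z]).round(0))
E
```

```text
t 5.65 tcp [ 0.4113 -0.4109  0.1807] jawdir 98.1 tilt [ 0.001  0.01  -1.   ] F [ 0.2  1.1 -0.3] gap 0.0857 q [-0.81  0.43  1.76  0.01  0.96  0.61]
[-0.08984246 -0.05189624] [0.13527194 0.08460201]
[322. 193.]
[306. 106.]
[232.   3.]
```

View pics/w4.png

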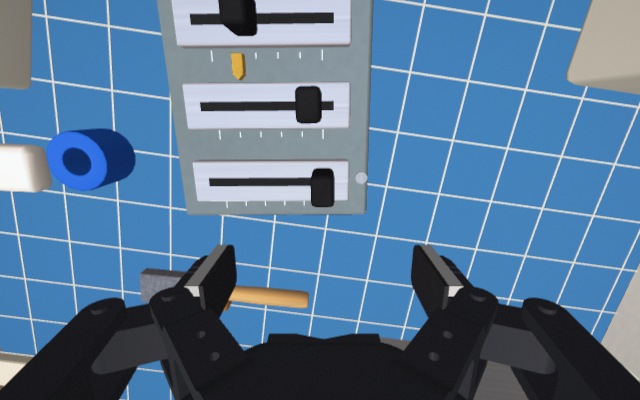

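step_arm([
  [0.045,0.028,0,0.9,100],
  [0.045,0.028,0,0,100],
  [0.045,0.028,0,0,100],
  [0,0,0,0,100],
])

```text
time: 6.2
ee_pos: [0.5506, -0.328, 0.1818]
orientation: [-3.128, -0.24, -0.01]
force: [0.2, -0.3, -1.6]
finger_gap: 0.085
```

```bash
python3 - <<'E'
from h import *
s=tool(); print(cl(s['ee_pos']), cw(.057,.0105)-s['ee_pos'][:2])
E
```

```text
t 6.2 tcp [ 0.5506 -0.328   0.1818] jawdir 98.76 tilt [ 0.006  0.005 -1.   ] F [ 0.2 -0.3 -1.6] gap 0.085 q [-0.56  0.5   1.63  0.01  1.01  0.85]
[0.06069359 0.00821261] [-0.00400597  0.00168135]
```

step_arm([
  [-0.004,0.002,-0.04,0,100],
  [0,0,-0.045,0,100],
  [0,0,-0.038,0,100],
  [0,0,0,0,100],
  [0,0,0,0,0],
  [0,0,0,0,0],
  [0,0,0,0,0],
  [0,0,0,0,0],
])

```text
time: 7.2
ee_pos: [0.5454, -0.3302, 0.0586]
orientation: [3.132, 0.237, 0.017]
force: [0.5, 0.6, -7.7]
finger_gap: 0.019
```

step_arm([
  [-0.0016,0.0099,0,0,0],
  [-0.0016,0.0099,0,0,0],
  [-0.0016,0.0099,0,0,0],
  [-0.0008,0.005,0,0,0],
])

```text
time: 7.7
ee_pos: [0.5399, -0.2934, 0.0586]
orientation: [3.131, 0.238, 0.019]
force: [0.7, -1.3, -4.0]
finger_gap: 0.019
```

```bash
python3 - <<'E'
from h import *
s=tool(); print(cl(s['ee_pos']))
E
```

```text
t 7.7 tcp [ 0.5399 -0.2934  0.0586] jawdir 98.68 tilt [ 0.012 -0.001 -1.   ] F [ 0.7 -1.3 -4. ] gap 0.019 q [-0.52  0.64  1.75  0.01  0.75  0.89]
[0.05559802 0.0440214 ]
```

step_arm([
  [-0.0008,0.005,0,0,0],
  [-0.0008,0.005,0,0,0],
  [-0.0008,0.005,0,0,0],
  [-0.0008,0.005,0,0,0],
])

```text
time: 8.2
ee_pos: [0.5392, -0.2879, 0.0587]
orientation: [3.105, 0.243, 0.031]
force: [0.2, -26.6, -13.4]
finger_gap: 0.0189
```

```bash
python3 - <<'E'
from h import *
s=tool(); print(cl(s['ee_pos']))
E
```

```text
t 8.2 tcp [ 0.5392 -0.2879  0.0587] jawdir 98.95 tilt [ 0.022 -0.025 -0.999] F [  0.2 -26.6 -13.4] gap 0.0189 q [-0.5   0.63  1.77 -0.02  0.71  0.92]
[0.05576346 0.04957091]
```

step_arm([
  [0,0,0,0,50],
  [0,0,0,0,100],
  [0,0,0,0,100],
  [0,0,0.05,0,100],
  [0,0,0.05,0,100],
  [0,0,0.03,0,100],
])

```text
time: 8.95
ee_pos: [0.537, -0.2854, 0.1898]
orientation: [3.11, 0.245, 0.022]
force: [-0.8, -0.0, -0.7]
finger_gap: 0.0851
```

```bash
python3 - <<'E'
from h import *
s=tool(); shot('wrist','w5'); p=shot('scene','sc5')
cv2.imwrite('pics/sc5c.png',cv2.resize(cv2.imread('pics/sc5.png')[130:230,150:280],None,fx=5,fy=5))
E
```

```text
t 8.95 tcp [ 0.537  -0.2854  0.1898] jawdir 98.98 tilt [ 0.016 -0.021 -1.   ] F [-0.8 -0.  -0.7] gap 0.0851 q [-0.5   0.44  1.72 -0.01  0.96  0.92]
```

View pics/w5.png

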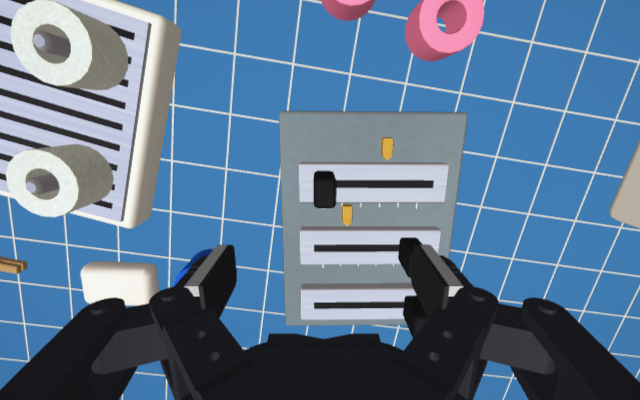

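View pics/sc5c.png

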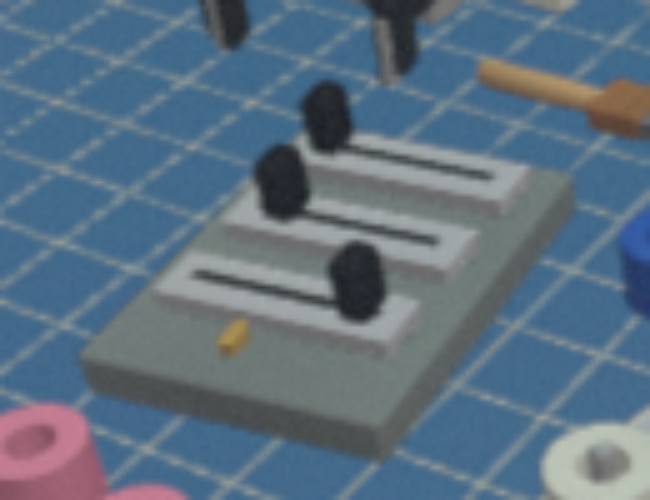

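```bash
cat >> h.py <<'E'
def sw(x,y,S=(.5758,-.0074,-.1386)):
    c,s=np.cos(S[2]),np.sin(S[2]); return np.array([S[0]+c*x-s*y,S[1]+s*x+c*y])
E
python3 - <<'E'
from h import *
p=arm.camera('wrist')
for x,y in [(-.055,-.055),(.055,-.055)]: print(sw(x,y),proj(p,[*sw(x,y),.1]).round(0),proj(p,[*sw(x,y),.09]).round(0))
print(ray(p,32,186,.1),ray(p,41,42,.1))
E
```

```text
[ 0.51372881 -0.05427395] [ 25. 190.] [ 37. 187.]
[ 0.62267395 -0.06947119] [33. 44.] [45. 47.]
[ 0.51765282 -0.0595551   0.1       ] [ 0.62485253 -0.07507183  0.1       ]
```

step_arm([
  [-0.004,0.045,0,-4.2,100],
  [-0.004,0.045,0,-4.2,100],
  [-0.004,0.045,0,-4.2,100],
  [-0.004,0.045,0,-4.2,100],
  [-0.004,0.045,0,0,100],
  [0,0,0,0,100],
])

```text
time: 9.85
ee_pos: [0.5108, -0.0521, 0.1813]
orientation: [3.111, -0.228, -0.001]
force: [0.2, -1.7, -0.1]
finger_gap: 0.0856
```

```bash
python3 - <<'E'
from h import *
s=tool(); p=shot('wrist','w6')
for x,y in [(-.055,-.055),(.055,-.055),(-.055,.055),(.055,.055)]: print(sw(x,y),proj(p,[*sw(x,y),.1]).round(0))
E
```

```text
t 9.85 tcp [ 0.5108 -0.0521  0.1813] jawdir 81.61 tilt [-0.002 -0.022 -1.   ] F [ 0.2 -1.7 -0.1] gap 0.0856 q [-0.11  0.33  1.91 -0.03  0.9   1.62]
[ 0.51372881 -0.05427395] [323. 200.]
[ 0.62267395 -0.06947119] [322.  46.]
[0.52892605 0.05467119] [181. 202.]
[0.63787119 0.03947395] [159.  47.]
```

View pics/w6.png

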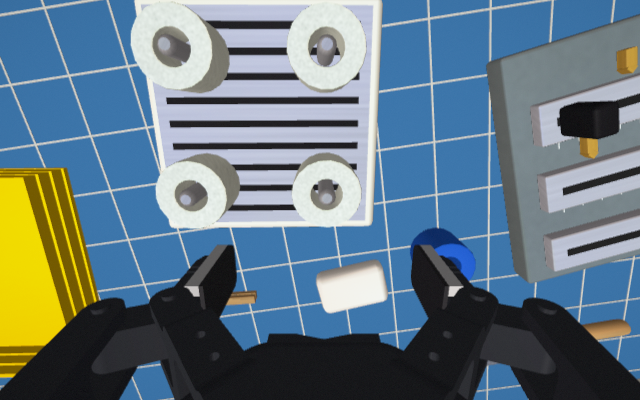

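```bash
python3 - <<'E'
from h import *
im=cv2.imread('pics/w6.png')
cv2.imwrite('pics/w6a.png',np.hstack([cv2.resize(im[150:230,150:250],None,fx=4,fy=4),cv2.resize(im[150:230,280:380],None,fx=4,fy=4)]))
E
```

```text
(no output)
```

View pics/w6a.png

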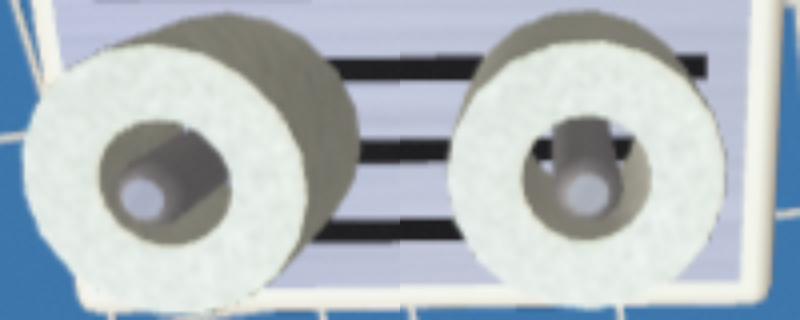

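```bash
python3 - <<'E'
from h import *
p=arm.camera('wrist')
print(ray(p,326.75,198,.1),ray(p,326.75,193,.09),'left',ray(p,185.75,199.5,.1))
s=tool()
E
```

```text
[ 0.51544972 -0.0587151   0.1       ] [ 0.51667536 -0.05922867  0.09      ] left [0.53096456 0.04962962 0.1       ]
t 9.95 tcp [ 0.5116 -0.0543  0.1816] jawdir 81.5 tilt [-0.001 -0.023 -1.   ] F [ 0.1 -0.4 -0.6] gap 0.0853 q [-0.12  0.33  1.91 -0.03  0.9   1.62]
```

step_arm([
  [0.004,-0.0045,-0.03,0,100],
  [0,0,-0.045,0,100],
  [0,0,-0.04,0,100],
  [0,0,-0.01,0,100],
  [0,0,0,0,100],
])

```text
time: 10.58
ee_pos: [0.5168, -0.0638, 0.0529]
orientation: [3.109, -0.239, 0.004]
force: [-0.6, -0.1, 0.1]
finger_gap: 0.0853
```

```bash
sed -i 's/S=(.5758,-.0074/S=(.5778,-.0119/' h.py; python3 - <<'E'
from h import *
s=tool();print(sw(-.055,-.055)); p=shot('wrist','w7')
E
```

```text
t 10.57 tcp [ 0.5168 -0.0638  0.0529] jawdir 81.2 tilt [ 0.001 -0.023 -1.   ] F [-0.6 -0.1  0.1] gap 0.0853 q [-0.13  0.55  1.96 -0.04  0.63  1.62]
[ 0.51572881 -0.05877395]
```

View pics/w7.png

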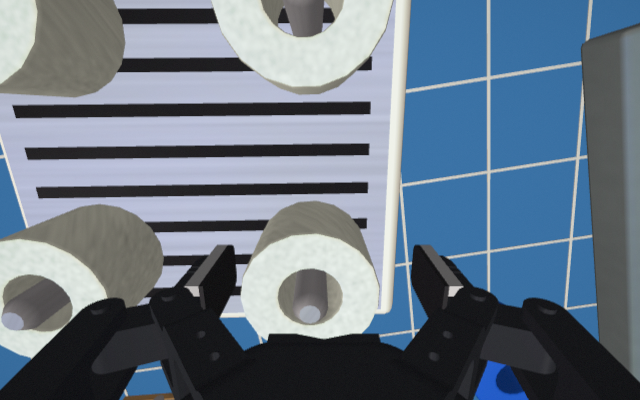

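step_arm([
  [0,0.005,0,0.5,100],
  [0,0,0,0,30],
  [0,0,0,0,30],
  [0,0,0,0,30],
  [0,0,0,0,30],
])

```text
time: 11.25
ee_pos: [0.5199, -0.0588, 0.0578]
orientation: [3.11, -0.224, 0.017]
force: [-0.3, 0.2, -0.9]
finger_gap: 0.0558
```

```bash
python3 - <<'E'
from h import *
s=tool(); p=shot('wrist','w8')
E
```

```text
t 11.25 tcp [ 0.5199 -0.0588  0.0578] jawdir 81.75 tilt [ 0.009 -0.025 -1.   ] F [-0.3  0.2 -0.9] gap 0.0558 q [-0.12  0.55  1.96 -0.04  0.63  1.62]
```

View pics/w8.png

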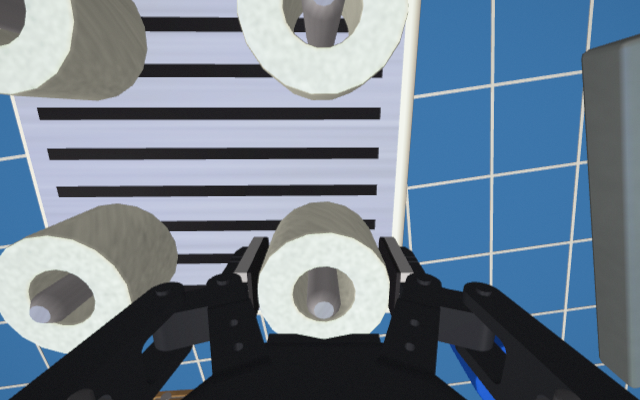

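step_arm([
  [0,0,0,0,0],
  [0,0,0.02,0,0],
  [0,0,0.03,0,0],
  [0,0,0.04,0,0],
  [0,0,0.04,0,0],
  [0,0,0,0,0],
])

```text
time: 12.05
ee_pos: [0.518, -0.0586, 0.1898]
orientation: [3.11, -0.224, 0.01]
force: [-0.6, 0.8, -1.0]
finger_gap: 0.0559
```

```bash
cat >> h.py <<'E'
from scipy.optimize import least_squares
def basket(name=None):
    out=[]
    for c in ['scene','side']:
        p=arm.camera(c)
        if name: cv2.imwrite(f'pics/{name}{c}.png',cv2.cvtColor(p['image'],cv2.COLOR_RGB2BGR))
        hh=cv2.cvtColor(p['image'],cv2.COLOR_RGB2HSV); m=cv2.inRange(hh,(20,120,60),(34,255,255)); n,l,st,_=cv2.connectedComponentsWithStats(m)
        i=1+st[1:,4].argmax(); ct=cv2.findContours((l==i).astype(np.uint8),0,2)[0]; ct=max(ct,key=len); H=cv2.convexHull(ct)[:,0].astype(float)
        # fit silhouette: hull of box corners
        def sil(x):
            co,si=np.cos(x[2]),np.sin(x[2]); pts=[]
            for a in (-.115,.115):
                for b in (-.115,.115):
                    for z in (0,.05): pts.append(proj(p,[x[0]+co*a-si*b,x[1]+si*a+co*b,z]))
            return cv2.convexHull(np.array(pts,np.float32))
        f=lambda x:[cv2.pointPolygonTest(sil(x),(float(q[0]),float(q[1])),True) for q in H]
        # resample hull points evenly
        L=[]
        for a,b in zip(H,np.roll(H,-1,0)):
            k=max(1,int(np.hypot(*(b-a))/4)); L+= [a+(b-a)*t/k for t in range(k)]
        H=L
        r=least_squares(f,[.461,.352,-.137],diff_step=1e-3,loss='soft_l1'); out.append(r.x); print('basket',c,r.x.round(4),'rms',np.sqrt(np.mean(r.fun**2)).round(2))
    return out
E
python3 - <<'E'
from h import *
s=tool(); p=shot('wrist','w9'); basket('b9')
E
```

```text
t 12.05 tcp [ 0.518  -0.0586  0.1898] jawdir 81.76 tilt [ 0.005 -0.024 -1.   ] F [-0.6  0.8 -1. ] gap 0.0559 q [-0.12  0.33  1.9  -0.03  0.91  1.61]
basket scene [ 0.4621  0.348  -0.1425] rms 0.35
basket side [ 0.4633  0.3474 -0.1422] rms 0.29
```

View pics/w9.png

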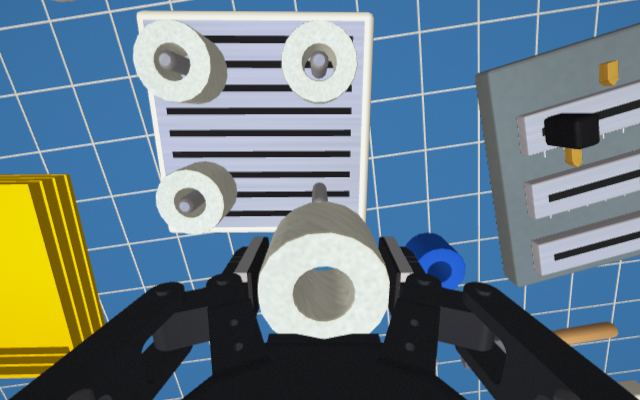

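View pics/b9scene.png

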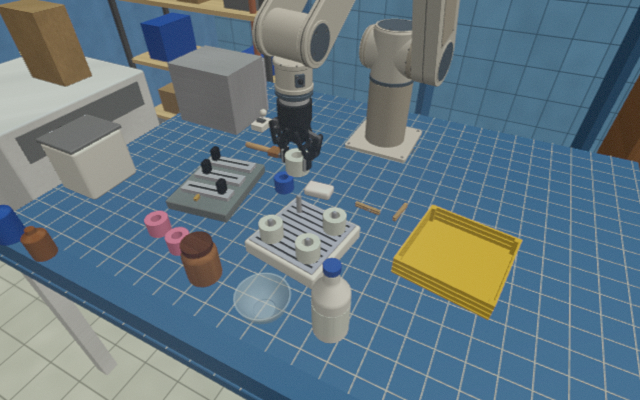

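```bash
cat >> h.py <<'E'
def bw(x,y,B=(.4637,.344,-.1424)):
    c,s=np.cos(B[2]),np.sin(B[2]); return np.array([B[0]+c*x-s*y,B[1]+s*x+c*y])
E
python3 - <<'E'
from h import *
k=.048
s=tool()
for a in [(-k,k),(k,k),(k,-k),(-k,-k)]: print(a,bw(*a),bw(*a)-s['ee_pos'][:2])
E
```

```text
t 12.2 tcp [ 0.5154 -0.0583  0.1861] jawdir 81.76 tilt [-0.003 -0.023 -1.   ] F [-0.6  0.3 -1.4] gap 0.0558 q [-0.12  0.33  1.9  -0.03  0.91  1.61]
(-0.048, 0.048) [0.42299797 0.39832628] [-0.09235521  0.45661845]
(0.048, 0.048) [0.51802628 0.38470203] [0.00267311 0.44299421]
(0.048, -0.048) [0.50440203 0.28967372] [-0.01095114  0.3479659 ]
(-0.048, -0.048) [0.40937372 0.30329797] [-0.10597945  0.36159014]
```

step_arm([
  [-0.005,0.035,0,0,0],
  [-0.009,0.045,0,0,0],
  [-0.009,0.045,0,0,0],
  [-0.009,0.045,0,0,0],
  [-0.009,0.045,0,0,0],
  [-0.009,0.045,0,0,0],
  [-0.009,0.045,0,0,0],
  [-0.009,0.045,0,0,0],
  [-0.009,0.045,0,0,0],
  [-0.009,0.03,0,0,0],
  [0,0,0,0,0],
  [0,0,0,0,0],
])

```text
time: 13.7
ee_pos: [0.4145, 0.3742, 0.1645]
orientation: [3.092, -0.225, -0.049]
force: [0.2, -0.0, -1.5]
finger_gap: 0.0559
```

```bash
python3 - <<'E'
from h import *
s=tool(); print(bw(-.048,.048)-s['ee_pos'][:2]); p=shot('wrist','w10')
for a in (-.11,.11):
  for b in (-.11,.11): print(a,b,proj(p,[*bw(a,b),.05]).round(0))
E
```

```text
t 13.7 tcp [0.4145 0.3742 0.1645] jawdir 81.7 tilt [-0.034 -0.038 -0.999] F [ 0.2 -0.  -1.5] gap 0.0559 q [ 0.72  0.44  1.79 -0.01  0.96  2.44]
[0.00850412 0.02411256]
-0.11 -0.11 [455. 244.]
-0.11 0.11 [225. 249.]
0.11 -0.11 [495. -24.]
0.11 0.11 [193. -28.]
```

View pics/w10.png

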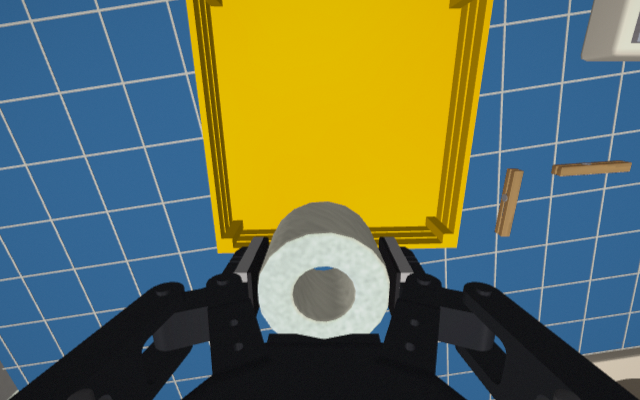

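step_arm([
  [0.004,0.012,0,2.5,0],
  [0.004,0.012,0,2.5,0],
  [0,0,-0.03,0,0],
  [0,0,-0.03,0,0],
  [0,0,-0.03,0,0],
  [0,0,-0.02,0,0],
  [0,0,0,0,0],
])

```text
time: 14.62
ee_pos: [0.4279, 0.4012, 0.0529]
orientation: [3.103, -0.077, -0.039]
force: [-0.4, 1.3, -1.2]
finger_gap: 0.0555
```

```bash
python3 - <<'E'
from h import *
s=tool(); print(bw(-.048,.048)-s['ee_pos'][:2]); p=shot('wrist','w11')
E
```

```text
t 14.62 tcp [0.4279 0.4012 0.0529] jawdir 87.18 tilt [-0.026 -0.037 -0.999] F [-0.4  1.3 -1.2] gap 0.0555 q [ 0.74  0.63  1.78 -0.01  0.78  2.37]
[-0.00488411 -0.00283112]
```

View pics/w11.png

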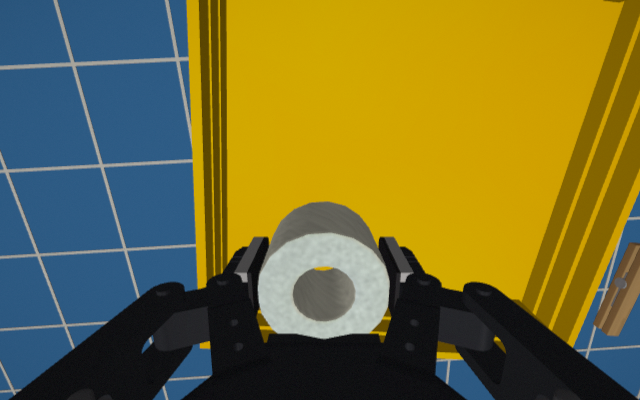

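step_arm([
  [-0.002,-0.003,-0.012,0,0],
  [0,0,-0.01,0,0],
  [0,0,-0.006,0,0],
  [0,0,0,0,0],
])

```text
time: 15.18
ee_pos: [0.4277, 0.3997, 0.0264]
orientation: [3.107, -0.077, -0.032]
force: [-0.1, -0.3, -1.3]
finger_gap: 0.0557
```

```bash
python3 - <<'E'
from h import *
s=tool(); print(bw(-.048,.048)-s['ee_pos'][:2])
E
```

```text
t 15.18 tcp [0.4277 0.3997 0.0264] jawdir 87.19 tilt [-0.021 -0.033 -0.999] F [-0.1 -0.3 -1.3] gap 0.0557 q [ 0.74  0.67  1.79 -0.02  0.72  2.37]
[-0.00467096 -0.00132893]
```

step_arm([
  [0,0,-0.005,0,0],
  [0,0,-0.003,0,0],
  [0,0,0,0,0],
])

```text
time: 15.55
ee_pos: [0.428, 0.4, 0.0183]
orientation: [3.107, -0.077, -0.031]
force: [0.2, -0.4, -0.8]
finger_gap: 0.0555
```

```bash
python3 - <<'E'
from h import *
s=tool()
E
```

```text
t 15.55 tcp [0.428  0.4    0.0183] jawdir 87.19 tilt [-0.021 -0.033 -0.999] F [ 0.2 -0.4 -0.8] gap 0.0555 q [ 0.74  0.69  1.79 -0.02  0.71  2.37]
```

step_arm([
  [0,0,-0.001,0,0],
  [0,0,0,0,80],
  [0,0,0,0,80],
  [0,0,0,0,80],
  [0,0,0.03,0,80],
  [0,0,0.045,0,80],
  [0,0,0.05,0,80],
  [0,0,0.045,0,80],
])

```text
time: 16.55
ee_pos: [0.4258, 0.3979, 0.1886]
orientation: [3.102, -0.077, -0.04]
force: [1.1, 0.6, 0.2]
finger_gap: 0.0681
```

```bash
python3 - <<'E'
from h import *
s=tool(); p=shot('wrist','w12'); shot('side','s12'); print(sw(-.055,.055)-s['ee_pos'][:2])
E
```

```text
t 16.55 tcp [0.4258 0.3979 0.1886] jawdir 87.2 tilt [-0.026 -0.038 -0.999] F [1.1 0.6 0.2] gap 0.0681 q [ 0.74  0.43  1.73 -0.01  1.03  2.36]
[ 0.10515724 -0.34777597]
```

View pics/w12.png

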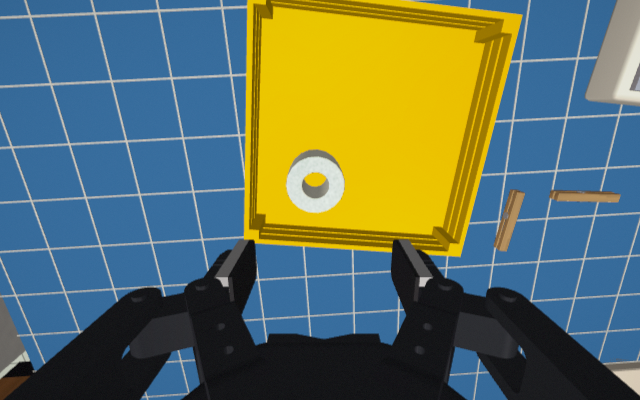

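View pics/s12.png

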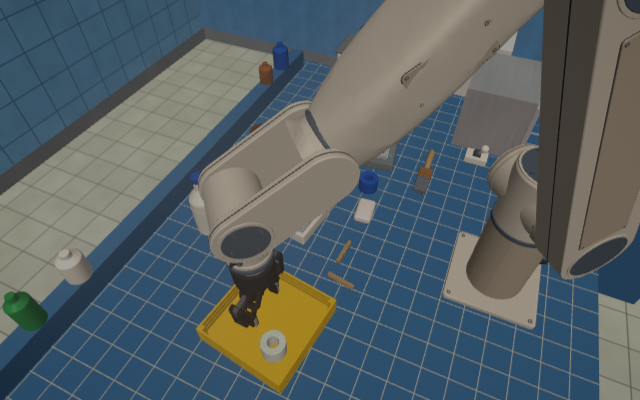

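step_arm([
  [0.012,-0.039,0,0,100],
  [0.012,-0.039,0,0,100],
  [0.012,-0.039,0,0,100],
  [0.012,-0.039,0,0,100],
  [0.012,-0.039,0,0,100],
  [0.012,-0.039,0,0,100],
  [0.012,-0.039,0,0,100],
  [0.012,-0.039,0,0,100],
  [0.009,-0.036,0,0,100],
  [0,0,0,0,100],
  [0,0,0,0,100],
])

```text
time: 18.02
ee_pos: [0.5324, 0.0414, 0.1873]
orientation: [3.109, -0.074, -0.035]
force: [-0.2, 1.3, 0.0]
finger_gap: 0.0853
```

```bash
python3 - <<'E'
from h import *
s=tool(); p=shot('wrist','w13'); print(sw(-.055,.055)-s['ee_pos'][:2])
for x,y in [(-.055,-.055),(.055,-.055),(-.055,.055),(.055,.055)]: print(sw(x,y),proj(p,[*sw(x,y),.1]).round(0))
E
```

```text
t 18.02 tcp [0.5324 0.0414 0.1873] jawdir 87.28 tilt [-0.023 -0.031 -0.999] F [-0.2  1.3  0. ] gap 0.0853 q [ 0.07  0.36  1.85 -0.04  0.96  1.71]
[-0.00146499  0.00880822]
[ 0.51572881 -0.05877395] [441. 212.]
[ 0.62467395 -0.07397119] [473.  69.]
[0.53092605 0.05017119] [309. 202.]
[0.63987119 0.03497395] [321.  53.]
```

View pics/w13.png

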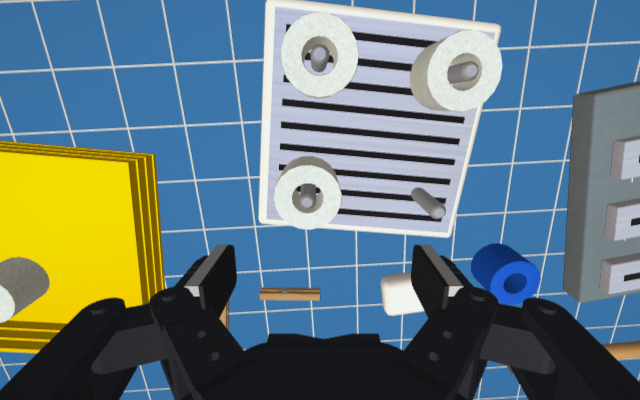

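step_arm([
  [0.001,0.009,-0.03,0,100],
  [0,0.001,-0.045,0,100],
  [0,0.001,-0.04,0,100],
  [0,0,-0.01,0,100],
  [0,0,0,0,100],
])

```text
time: 18.7
ee_pos: [0.5337, 0.0581, 0.0607]
orientation: [3.11, -0.063, -0.029]
force: [-0.4, -0.3, -0.0]
finger_gap: 0.0852
```

```bash
python3 - <<'E'
from h import *
s=tool();print(sw(-.055,.055)-s['ee_pos'][:2]); p=shot('wrist','w14')
E
```

```text
t 18.7 tcp [0.5337 0.0581 0.0607] jawdir 87.7 tilt [-0.019 -0.03  -0.999] F [-0.4 -0.3 -0. ] gap 0.0852 q [ 0.1   0.56  1.9  -0.04  0.7   1.75]
[-0.00277193 -0.00790869]
```

View pics/w14.png

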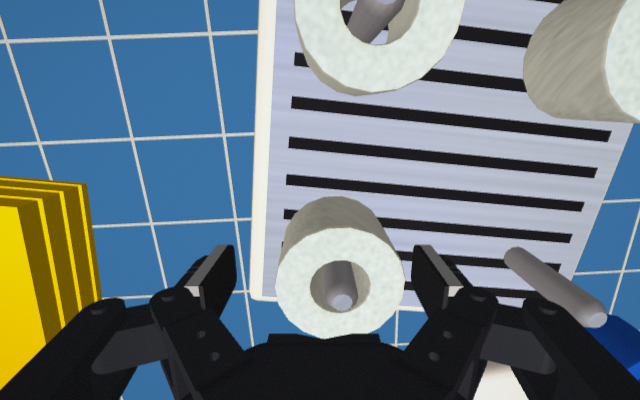

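step_arm([
  [0,-0.005,-0.004,0,100],
  [0,-0.001,0,0,100],
  [0,0,0,0,30],
  [0,0,0,0,0],
  [0,0,0,0,0],
  [0,0,0,0,0],
  [0,0,0,0,0],
])

```text
time: 19.62
ee_pos: [0.5365, 0.0516, 0.0614]
orientation: [3.111, -0.064, -0.018]
force: [-0.1, 0.2, -1.2]
finger_gap: 0.0569
```

```bash
python3 - <<'E'
from h import *
s=tool(); p=shot('wrist','w15')
E
```

```text
t 19.62 tcp [0.5365 0.0516 0.0614] jawdir 87.65 tilt [-0.012 -0.03  -0.999] F [-0.1  0.2 -1.2] gap 0.0569 q [ 0.09  0.56  1.9  -0.04  0.69  1.74]
```

View pics/w15.png

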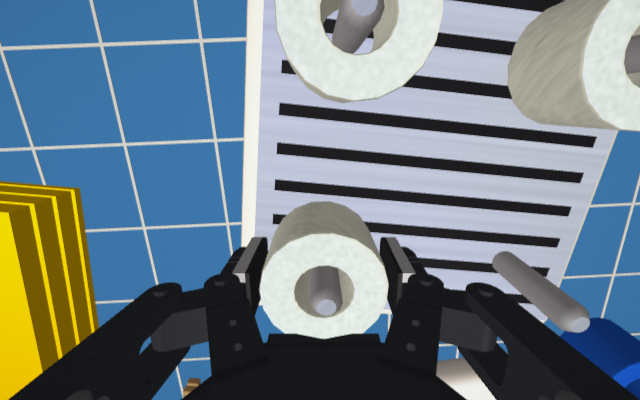

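step_arm([
  [0,0,0.02,0,0],
  [0,0,0.03,0,0],
  [0,0,0.04,0,0],
  [0,0,0.045,0,0],
  [0,0,0,0,0],
])

```text
time: 20.3
ee_pos: [0.5349, 0.0516, 0.1987]
orientation: [3.111, -0.064, -0.023]
force: [-0.4, 0.3, -1.3]
finger_gap: 0.0566
```

```bash
python3 - <<'E'
from h import *
s=tool(); basket('b16'); print(bw(.048,.048)-s['ee_pos'][:2],bw(-.048,-.048)-s['ee_pos'][:2])
E
```

```text
t 20.3 tcp [0.5349 0.0516 0.1987] jawdir 87.66 tilt [-0.016 -0.03  -0.999] F [-0.4  0.3 -1.3] gap 0.0566 q [ 0.09  0.35  1.84 -0.03  0.98  1.72]
basket scene [ 0.4621  0.348  -0.1423] rms 0.34
basket side [ 0.4633  0.3474 -0.1422] rms 0.29
[-0.01689196  0.3331266 ] [-0.12554452  0.25172253]
```

View pics/b16scene.png

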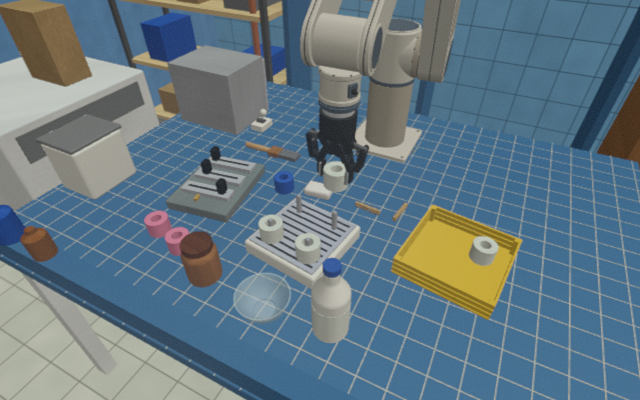

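step_arm([
  [-0.001,0.037,0.002,0,0],
  [-0.001,0.037,0.002,0,0],
  [-0.001,0.037,0.002,0,0],
  [-0.001,0.037,0.002,0,0],
  [-0.001,0.037,0.002,0,0],
  [-0.001,0.037,0.002,0,0],
  [-0.001,0.037,0.002,0,0],
  [-0.001,0.037,0.002,0,0],
  [-0.001,0.036,0.002,0,0],
  [0,0,0,0,0],
  [0,0,0,0,0],
])

```text
time: 21.78
ee_pos: [0.5106, 0.3877, 0.1893]
orientation: [3.091, -0.066, -0.086]
force: [0.5, -0.0, -1.5]
finger_gap: 0.057
```

```bash
python3 - <<'E'
from h import *
s=tool(); p=shot('wrist','w17'); print(bw(.052,.048)-s['ee_pos'][:2])
E
```

```text
t 21.77 tcp [0.5106 0.3877 0.1893] jawdir 87.64 tilt [-0.056 -0.048 -0.997] F [ 0.5 -0.  -1.5] gap 0.057 q [ 0.63  0.53  1.57 -0.01  1.12  2.25]
[ 0.01137109 -0.0035495 ]
```

View pics/w17.png

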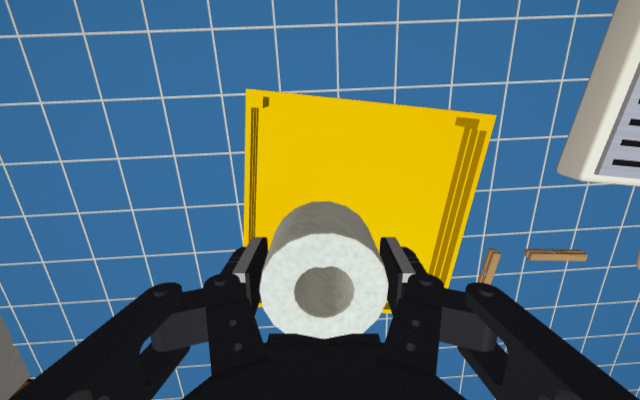

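step_arm([
  [0.006,-0.0015,-0.03,0,0],
  [0.006,-0.0015,-0.04,0,0],
  [0,0,-0.03,0,0],
  [0,0,-0.02,0,0],
  [0,0,0,0,0],
])

```text
time: 22.45
ee_pos: [0.5233, 0.3791, 0.0653]
orientation: [3.089, -0.074, -0.088]
force: [-0.9, -0.8, -0.6]
finger_gap: 0.057
```

```bash
python3 - <<'E'
from h import *
s=tool(); p=shot('wrist','w18'); print(bw(.052,.048)-s['ee_pos'][:2])
E
```

```text
t 22.45 tcp [0.5233 0.3791 0.0653] jawdir 87.33 tilt [-0.058 -0.049 -0.997] F [-0.9 -0.8 -0.6] gap 0.057 q [ 0.61  0.69  1.61 -0.01  0.92  2.24]
[-0.00134046  0.00505397]
```

View pics/w18.png

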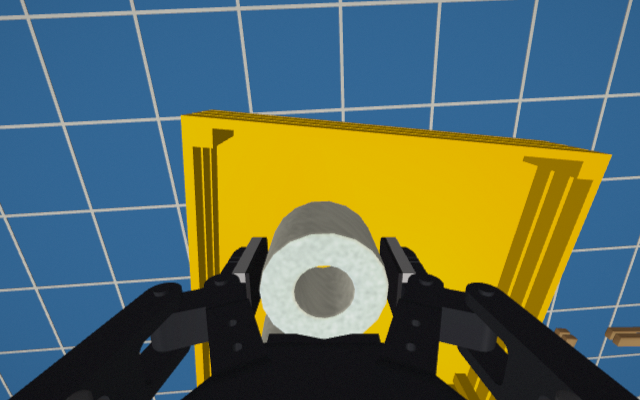

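step_arm([
  [0,0.003,-0.02,0,0],
  [0,0,-0.015,0,0],
  [0,0,-0.005,0,0],
  [0,0,0,0,0],
])

```text
time: 23.0
ee_pos: [0.5254, 0.3839, 0.0262]
orientation: [3.093, -0.074, -0.08]
force: [-0.4, 0.1, -2.1]
finger_gap: 0.0571
```

```bash
python3 - <<'E'
from h import *
s=tool(); print(bw(.052,.048)-s['ee_pos'][:2])
E
```

```text
t 23.0 tcp [0.5254 0.3839 0.0262] jawdir 87.33 tilt [-0.053 -0.045 -0.998] F [-0.4  0.1 -2.1] gap 0.0571 q [ 0.62  0.75  1.61 -0.01  0.85  2.24]
[-0.00340599  0.00019201]
```

step_arm([
  [0,0,-0.003,0,0],
  [0,0,0,0,0],
  [0,0,0,0,80],
  [0,0,0,0,80],
  [0,0,0,0,80],
  [0,0,0.03,0,80],
  [0,0,0.045,0,80],
  [0,0,0.05,0,80],
  [0,0,0.045,0,80],
])

```text
time: 24.12
ee_pos: [0.5235, 0.3827, 0.1952]
orientation: [3.089, -0.074, -0.087]
force: [0.5, 0.1, -0.1]
finger_gap: 0.0682
```

```bash
python3 - <<'E'
from h import *
s=tool(); p=shot('wrist','w19'); print(sw(.055,.055)-s['ee_pos'][:2])
E
```

```text
t 24.12 tcp [0.5235 0.3827 0.1952] jawdir 87.35 tilt [-0.057 -0.049 -0.997] F [ 0.5  0.1 -0.1] gap 0.0682 q [ 0.62  0.53  1.55 -0.01  1.14  2.24]
[ 0.11633865 -0.34769092]
```

View pics/w19.png

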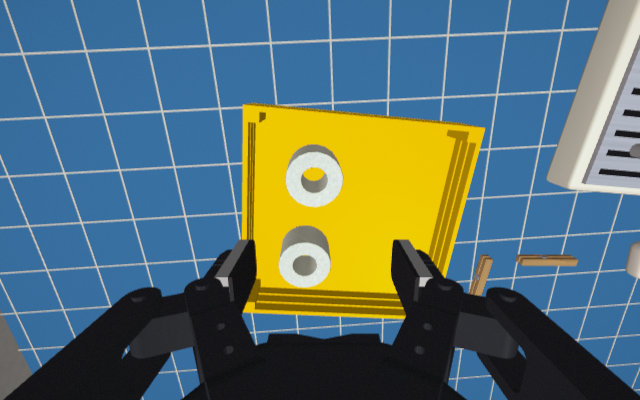

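step_arm([
  [0.006,-0.039,0,0,100],
  [0.006,-0.039,0,0,100],
  [0.006,-0.039,0,0,100],
  [0.008,-0.039,0,0,100],
  [0.012,-0.039,0,0,100],
  [0.018,-0.039,0,0,100],
  [0.02,-0.039,0,0,100],
  [0.02,-0.039,0,0,100],
  [0.016,-0.034,0,0,100],
  [0,0,0,0,100],
  [0,0,0,0,100],
])

```text
time: 25.55
ee_pos: [0.6414, 0.0292, 0.2055]
orientation: [3.1, -0.071, -0.063]
force: [-0.3, 0.2, -0.3]
finger_gap: 0.0854
```

```bash
python3 - <<'E'
from h import *
s=tool(); p=shot('wrist','w20'); print(sw(.055,.055)-s['ee_pos'][:2])
for x,y in [(-.055,-.055),(.055,-.055),(-.055,.055),(.055,.055)]: print(sw(x,y),proj(p,[*sw(x,y),.1]).round(0))
E
```

```text
t 25.55 tcp [0.6414 0.0292 0.2055] jawdir 87.4 tilt [-0.041 -0.039 -0.998] F [-0.3  0.2 -0.3] gap 0.0854 q [ 0.04  0.5   1.58 -0.04  1.11  1.68]
[-0.00155747  0.00577117]
[ 0.51572881 -0.05877395] [412. 306.]
[ 0.62467395 -0.07397119] [435. 203.]
[0.53092605 0.05017119] [302. 300.]
[0.63987119 0.03497395] [311. 193.]
```

View pics/w20.png

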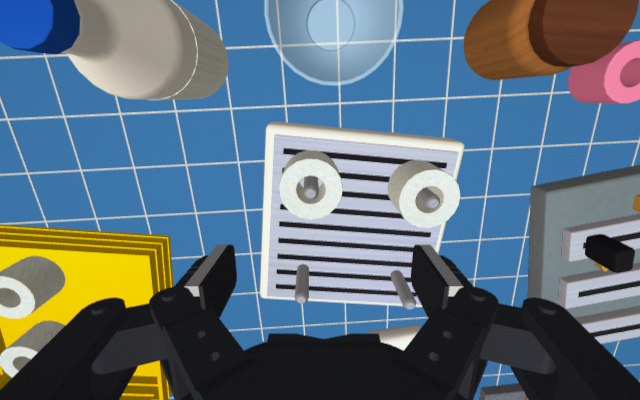

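step_arm([
  [-0.001,0.004,-0.04,0,100],
  [0,0,-0.045,0,100],
  [0,0,-0.045,0,100],
  [0,0,-0.012,0,100],
  [0,0,0,0,100],
])

```text
time: 26.22
ee_pos: [0.6402, 0.0395, 0.063]
orientation: [3.101, -0.06, -0.055]
force: [0.3, -0.2, 0.0]
finger_gap: 0.0851
```

```bash
python3 - <<'E'
from h import *
s=tool();print(sw(.055,.055)-s['ee_pos'][:2]); p=shot('wrist','w21')
E
```

```text
t 26.23 tcp [0.6402 0.0395 0.063 ] jawdir 87.81 tilt [-0.036 -0.038 -0.999] F [ 0.3 -0.2  0. ] gap 0.0851 q [ 0.06  0.68  1.65 -0.05  0.86  1.7 ]
[-0.00032776 -0.00450979]
```

View pics/w21.png

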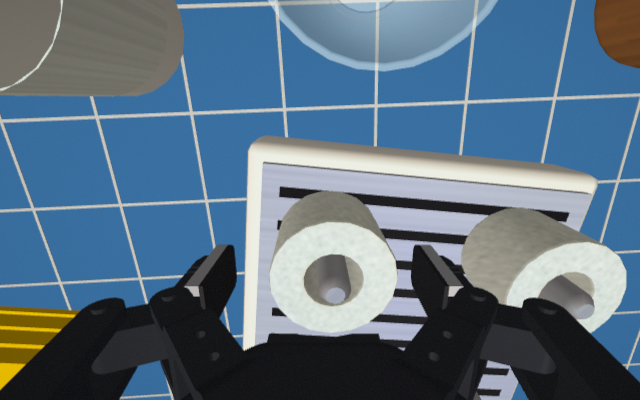

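step_arm([
  [0.002,-0.004,-0.005,0,100],
  [0,0,0,0,100],
  [0,0,0,0,30],
  [0,0,0,0,0],
  [0,0,0,0,0],
  [0,0,0,0,0],
  [0,0,0,0,0],
])

```text
time: 27.15
ee_pos: [0.6458, 0.0352, 0.064]
orientation: [3.102, -0.061, -0.042]
force: [0.2, -0.6, -0.8]
finger_gap: 0.0568
```

```bash
python3 - <<'E'
from h import *
s=tool(); p=shot('wrist','w22')
E
```

```text
t 27.15 tcp [0.6458 0.0352 0.064 ] jawdir 87.77 tilt [-0.028 -0.038 -0.999] F [ 0.2 -0.6 -0.8] gap 0.0568 q [ 0.05  0.68  1.64 -0.05  0.85  1.7 ]
```

View pics/w22.png

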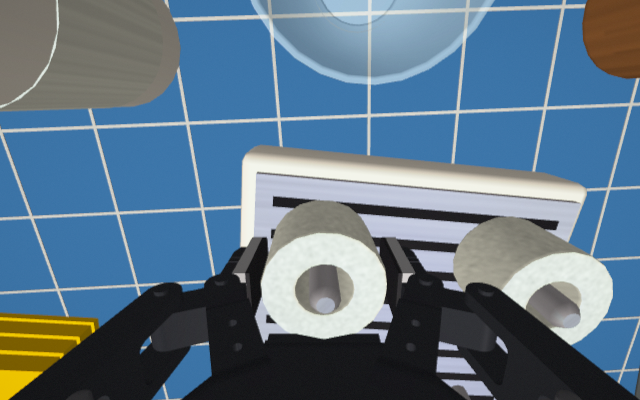

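step_arm([
  [0,0,0.02,0,0],
  [0,0,0.03,0,0],
  [0,0,0.04,0,0],
  [0,0,0.045,0,0],
  [0,0,0,0,0],
])

```text
time: 27.82
ee_pos: [0.6457, 0.0353, 0.2077]
orientation: [3.103, -0.061, -0.039]
force: [-0.2, 0.9, -0.7]
finger_gap: 0.0565
```

```bash
python3 - <<'E'
from h import *
s=tool(); basket('b23'); print(bw(.052,-.048)-s['ee_pos'][:2],bw(-.048,-.048)-s['ee_pos'][:2])
E
```

```text
t 27.82 tcp [0.6457 0.0353 0.2077] jawdir 87.78 tilt [-0.026 -0.038 -0.999] F [-0.2  0.9 -0.7] gap 0.0565 q [ 0.05  0.49  1.58 -0.04  1.1   1.68]
basket scene [ 0.4621  0.348  -0.1421] rms 0.36
basket side [ 0.4633  0.3473 -0.1422] rms 0.29
[-0.13734825  0.25381245] [-0.23633607  0.26800438]
```

View pics/b23scene.png

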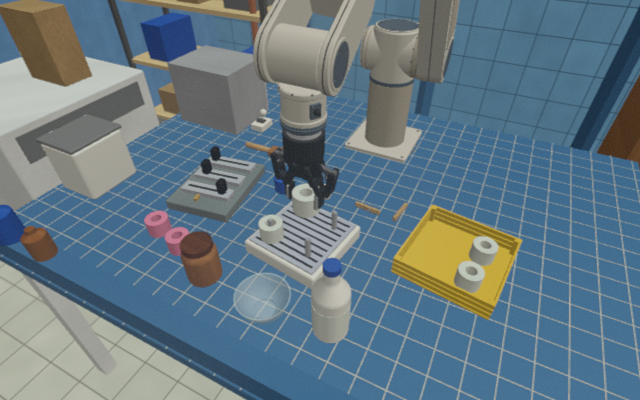

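step_arm([
  [-0.02,0.025,0.002,0,0],
  [-0.03,0.034,0.002,0,0],
  [-0.03,0.034,0.002,0,0],
  [-0.03,0.034,0.002,0,0],
  [-0.03,0.034,0.002,0,0],
  [-0.03,0.034,0.002,0,0],
  [-0.03,0.034,0.002,0,0],
  [-0.025,0.03,0.002,0,0],
  [0,0,0,0,0],
  [0,0,0,0,0],
])

```text
time: 29.18
ee_pos: [0.4014, 0.2961, 0.2062]
orientation: [3.09, -0.062, -0.087]
force: [0.0, -0.4, -0.9]
finger_gap: 0.0568
```

```bash
python3 - <<'E'
from h import *
s=tool(); p=shot('wrist','w24'); print(bw(-.044,-.05)-s['ee_pos'][:2])
E
```

```text
t 29.18 tcp [0.4014 0.2961 0.2062] jawdir 87.77 tilt [-0.057 -0.048 -0.997] F [ 0.  -0.4 -0.9] gap 0.0568 q [ 0.62  0.31  1.88 -0.01  1.03  2.23]
[0.01165503 0.00463838]
```

View pics/w24.png

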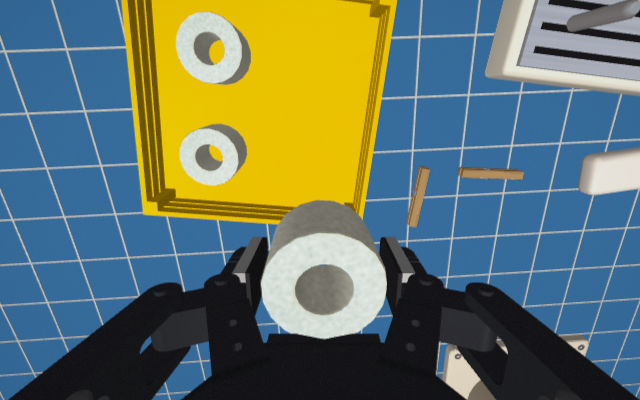

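step_arm([
  [0.006,0.0025,-0.01,0,0],
  [0.006,0.0025,-0.04,0,0],
  [0,0,-0.04,0,0],
  [0,0,-0.035,0,0],
  [0,0,-0.015,0,0],
  [0,0,0,0,0],
])

```text
time: 29.98
ee_pos: [0.4191, 0.2978, 0.0597]
orientation: [3.091, -0.075, -0.085]
force: [-0.3, -0.1, -0.8]
finger_gap: 0.057
```

```bash
python3 - <<'E'
from h import *
s=tool(); p=shot('wrist','w25'); print(bw(-.044,-.05)-s['ee_pos'][:2])
E
```

```text
t 29.98 tcp [0.4191 0.2978 0.0597] jawdir 87.28 tilt [-0.056 -0.047 -0.997] F [-0.3 -0.1 -0.8] gap 0.057 q [ 0.6   0.56  1.92 -0.01  0.74  2.23]
[-0.00604225  0.00298578]
```

View pics/w25.png

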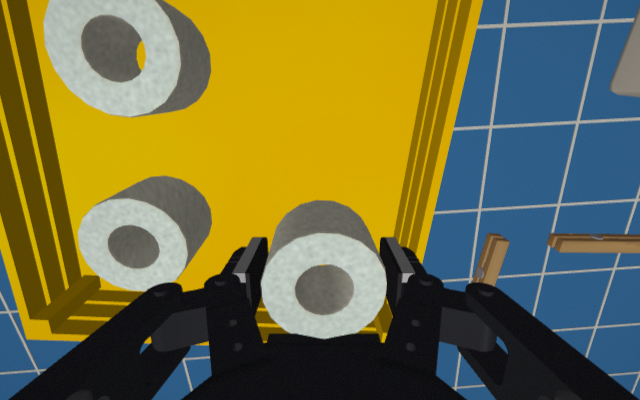

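step_arm([
  [-0.004,0.005,-0.005,0,0],
  [0,0,-0.015,0,0],
  [0,0,-0.008,0,0],
  [0,0,-0.003,0,0],
  [0,0,0,0,0],
])

```text
time: 30.65
ee_pos: [0.4169, 0.3048, 0.0301]
orientation: [3.095, -0.075, -0.076]
force: [-1.0, 0.6, -1.6]
finger_gap: 0.0568
```

```bash
python3 - <<'E'
from h import *
s=tool(); print(bw(-.044,-.05)-s['ee_pos'][:2])
E
```

```text
t 30.65 tcp [0.4169 0.3048 0.0301] jawdir 87.29 tilt [-0.05  -0.044 -0.998] F [-1.   0.6 -1.6] gap 0.0568 q [ 0.61  0.61  1.92 -0.01  0.67  2.24]
[-0.00388101 -0.00409587]
```

step_arm([
  [0,0,-0.005,0,0],
  [0,0,0,0,0],
  [0,0,0,0,80],
  [0,0,0,0,80],
  [0,0,0,0,80],
  [0,0,0.03,0,80],
  [0,0,0.045,0,80],
  [0,0,0.05,0,80],
  [0,0,0.045,0,80],
])

```text
time: 31.78
ee_pos: [0.415, 0.3033, 0.197]
orientation: [3.091, -0.075, -0.084]
force: [0.2, 1.2, -0.8]
finger_gap: 0.0682
```

```bash
python3 - <<'E'
from h import *
s=tool(); p=shot('wrist','w26'); print(sw(.055,-.055)-s['ee_pos'][:2])
E
```

```text
t 31.77 tcp [0.415  0.3033 0.197 ] jawdir 87.3 tilt [-0.055 -0.047 -0.997] F [ 0.2  1.2 -0.8] gap 0.0682 q [ 0.61  0.34  1.86 -0.01  1.02  2.24]
[ 0.20971029 -0.37727976]
```

View pics/w26.png

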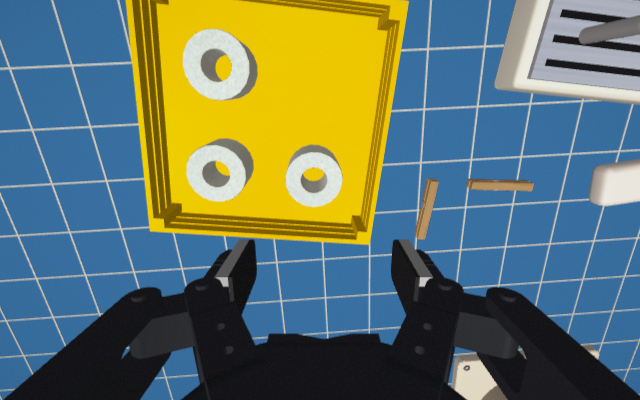

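Three placed. Next is the last cartridge, on the post at about (0.625, -0.074).

step_arm([
  [0.02,-0.035,0,0,100],
  [0.021,-0.038,0,0,100],
  [0.021,-0.038,0,0,100],
  [0.021,-0.038,0,0,100],
  [0.021,-0.038,0,0,100],
  [0.021,-0.038,0,0,100],
  [0.021,-0.038,0,0,100],
  [0.021,-0.038,0,0,100],
  [0.021,-0.038,0,0,100],
  [0.018,-0.032,0,0,100],
  [0,0,0,0,100],
  [0,0,0,0,100],
])

```text
time: 33.33
ee_pos: [0.629, -0.0771, 0.2043]
orientation: [3.101, -0.072, -0.063]
force: [0.4, 1.0, 1.3]
finger_gap: 0.0852
```

```bash
python3 - <<'E'
from h import *
s=tool(); p=shot('wrist','w27'); print(sw(.055,-.055)-s['ee_pos'][:2])
for x,y in [(-.055,-.055),(.055,-.055),(-.055,.055),(.055,.055)]: print(sw(x,y),proj(p,[*sw(x,y),.1]).round(0))
E
```

```text
t 33.33 tcp [ 0.629  -0.0771  0.2043] jawdir 87.37 tilt [-0.041 -0.038 -0.998] F [0.4 1.  1.3] gap 0.0852 q [-0.12  0.48  1.6  -0.05  1.09  1.52]
[-0.00437548  0.00317659]
[ 0.51572881 -0.05877395] [305. 303.]
[ 0.62467395 -0.07397119] [315. 196.]
[0.53092605 0.05017119] [190. 297.]
[0.63987119 0.03497395] [184. 186.]
```

View pics/w27.png

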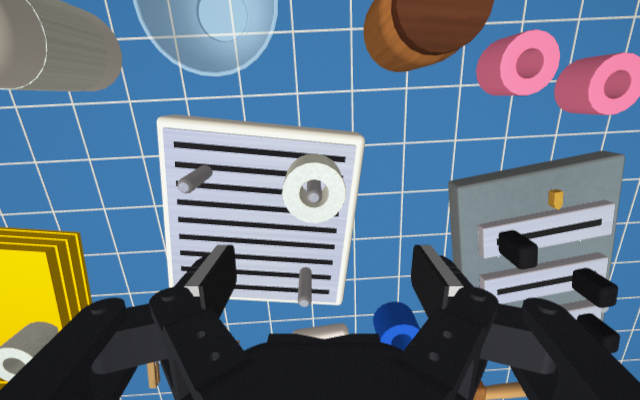

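step_arm([
  [-0.001,0.001,-0.04,0,100],
  [0,0,-0.045,0,100],
  [0,0,-0.045,0,100],
  [0,0,-0.014,0,100],
  [0,0,0,0,100],
])

```text
time: 34.0
ee_pos: [0.6277, -0.0706, 0.0598]
orientation: [3.101, -0.062, -0.056]
force: [0.6, 0.9, 0.2]
finger_gap: 0.0855
```

```bash
python3 - <<'E'
from h import *
s=tool();print(sw(.055,-.055)-s['ee_pos'][:2]); p=shot('wrist','w28')
E
```

```text
t 34.0 tcp [ 0.6277 -0.0706  0.0598] jawdir 87.75 tilt [-0.037 -0.038 -0.999] F [0.6 0.9 0.2] gap 0.0855 q [-0.11  0.67  1.68 -0.06  0.83  1.54]
[-0.0030503 -0.003381 ]
```

View pics/w28.png

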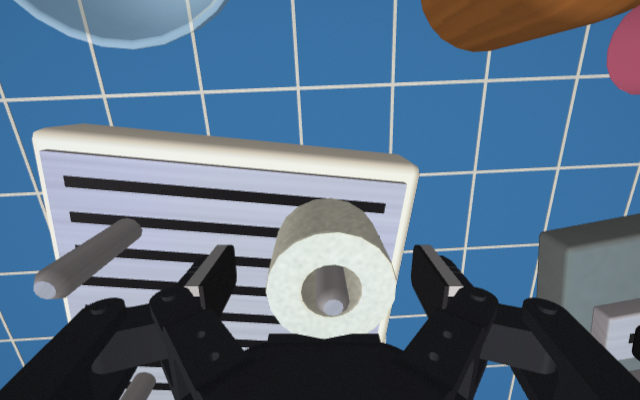

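step_arm([
  [0,-0.003,-0.004,0,100],
  [0,0,0,0,100],
  [0,0,0,0,30],
  [0,0,0,0,0],
  [0,0,0,0,0],
  [0,0,0,0,0],
  [0,0,0,0,0],
])

```text
time: 34.92
ee_pos: [0.6314, -0.0743, 0.062]
orientation: [3.101, -0.063, -0.042]
force: [0.1, 0.4, -0.4]
finger_gap: 0.056
```

step_arm([
  [0,0,0.02,0,0],
  [0,0,0.03,0,0],
  [0,0,0.04,0,0],
  [0,0,0.045,0,0],
  [0,0,0,0,0],
])

```text
time: 35.55
ee_pos: [0.6312, -0.0743, 0.2056]
orientation: [3.101, -0.063, -0.039]
force: [0.6, 0.2, -1.0]
finger_gap: 0.0554
```

```bash
python3 - <<'E'
from h import *
s=tool(); shot('wrist','w29'); basket('b29'); print(bw(.052,-.048)-s['ee_pos'][:2])
E
```

```text
t 35.55 tcp [ 0.6312 -0.0743  0.2056] jawdir 87.71 tilt [-0.026 -0.04  -0.999] F [ 0.6  0.2 -1. ] gap 0.0554 q [-0.12  0.48  1.61 -0.05  1.08  1.52]
basket scene [ 0.4568  0.3465 -0.1441] rms 0.41
basket side [ 0.4584  0.3458 -0.1422] rms 0.26
[-0.12286254  0.36337677]
```

View pics/w29.png

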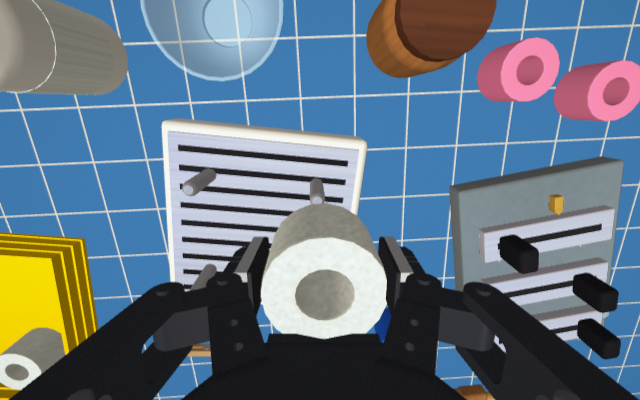

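View pics/b29scene.png

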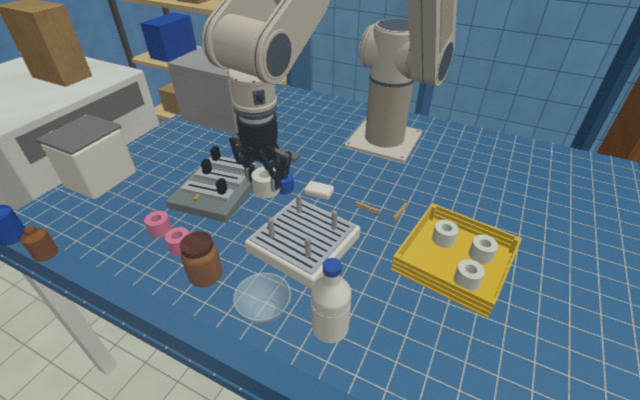

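step_arm([
  [-0.01,0.03,0.002,0,0],
  [-0.013,0.04,0.002,0,0],
  [-0.014,0.04,0.002,0,0],
  [-0.014,0.04,0.002,0,0],
  [-0.014,0.04,0.002,0,0],
  [-0.014,0.04,0.002,0,0],
  [-0.014,0.04,0.002,0,0],
  [-0.014,0.04,0.002,0,0],
  [-0.01,0.03,0.002,0,0],
  [0,0,0,0,0],
  [0,0,0,0,0],
])

```text
time: 37.08
ee_pos: [0.4962, 0.2724, 0.2021]
orientation: [3.091, -0.064, -0.099]
force: [0.4, 0.0, -0.3]
finger_gap: 0.056
```

```bash
sed -i 's/B=(.4637,.344,-.1424)/B=(.4588,.3418,-.143)/' h.py; python3 - <<'E'
from h import *
s=tool(); p=shot('wrist','w30'); print(bw(.052,-.048)-s['ee_pos'][:2])
for a in (-.11,.11):
  for b in (-.11,.11): print(a,b,proj(p,[*bw(a,b),.05]).round(0))
E
```

```text
t 37.08 tcp [0.4962 0.2724 0.2021] jawdir 87.71 tilt [-0.065 -0.047 -0.997] F [ 0.4  0.  -0.3] gap 0.056 q [ 0.49  0.41  1.73 -0.01  1.08  2.11]
[0.00722487 0.01443551]
-0.11 -0.11 [342. 304.]
-0.11 0.11 [150. 294.]
0.11 -0.11 [371. 114.]
0.11 0.11 [128.  88.]
```

View pics/w30.png

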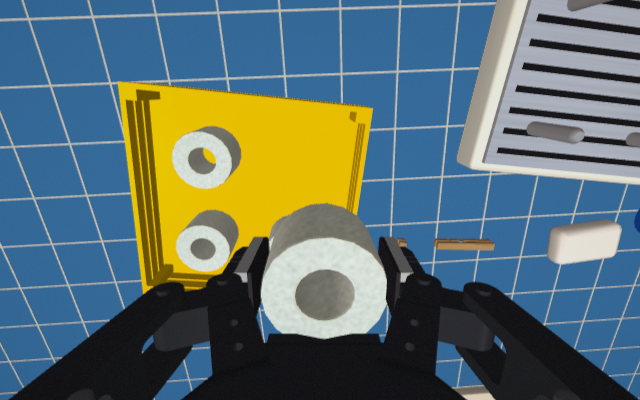

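step_arm([
  [0.004,0.008,0,0,0],
  [0.003,0.007,-0.01,0,0],
  [0,0,-0.04,0,0],
  [0,0,-0.04,0,0],
  [0,0,-0.035,0,0],
  [0,0,-0.015,0,0],
  [0,0,0,0,0],
])

```text
time: 38.0
ee_pos: [0.5067, 0.2866, 0.0563]
orientation: [3.093, -0.073, -0.096]
force: [-0.5, -0.3, -0.2]
finger_gap: 0.0555
```

```bash
python3 - <<'E'
from h import *
s=tool(); p=shot('wrist','w31'); print(bw(.052,-.048)-s['ee_pos'][:2])
E
```

```text
t 38.0 tcp [0.5067 0.2866 0.0563] jawdir 87.38 tilt [-0.063 -0.045 -0.997] F [-0.5 -0.3 -0.2] gap 0.0555 q [ 0.5   0.63  1.76 -0.01  0.82  2.13]
[-0.00326071  0.00023834]
```

View pics/w31.png

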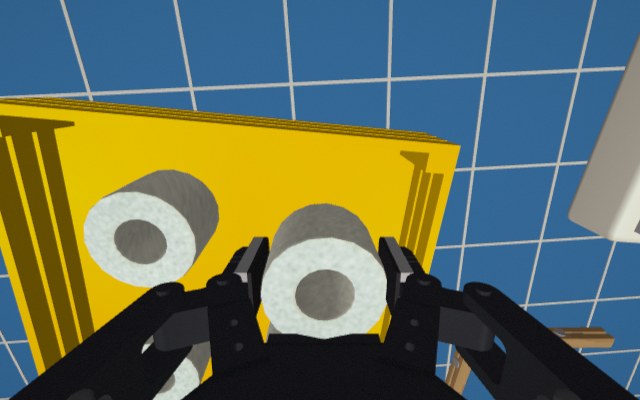

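step_arm([
  [0,0.003,-0.015,0,0],
  [0,0,-0.01,0,0],
  [0,0,-0.003,0,0],
  [0,0,0,0,0],
])

```text
time: 38.55
ee_pos: [0.5091, 0.2913, 0.0301]
orientation: [3.096, -0.073, -0.087]
force: [-0.0, 0.2, -1.2]
finger_gap: 0.0555
```

```bash
python3 - <<'E'
from h import *
s=tool(); print(bw(.052,-.048)-s['ee_pos'][:2])
E
```

```text
t 38.55 tcp [0.5091 0.2913 0.0301] jawdir 87.37 tilt [-0.057 -0.042 -0.997] F [-0.   0.2 -1.2] gap 0.0555 q [ 0.5   0.68  1.76 -0.01  0.77  2.13]
[-0.0056646 -0.004422 ]
```

step_arm([
  [-0.002,-0.002,-0.005,0,0],
  [0,0,0,0,0],
  [0,0,0,0,80],
  [0,0,0,0,80],
  [0,0,0,0,80],
  [0,0,0.03,0,80],
  [0,0,0.045,0,80],
  [0,0,0.05,0,80],
  [0,0,0.045,0,80],
  [0,0,0,0,80],
])

```text
time: 39.8
ee_pos: [0.5068, 0.289, 0.2007]
orientation: [3.097, -0.073, -0.086]
force: [0.3, 0.7, 0.3]
finger_gap: 0.0682
```

```bash
python3 - <<'E'
from h import *
s=tool(); p=shot('wrist','w32'); basket('b32')
E
```

```text
t 39.8 tcp [0.5068 0.289  0.2007] jawdir 87.36 tilt [-0.056 -0.042 -0.998] F [0.3 0.7 0.3] gap 0.0682 q [ 0.5   0.43  1.7  -0.01  1.08  2.13]
basket scene [ 0.4568  0.3466 -0.1441] rms 0.42
basket side [ 0.4584  0.3458 -0.1422] rms 0.26
```

View pics/w32.png

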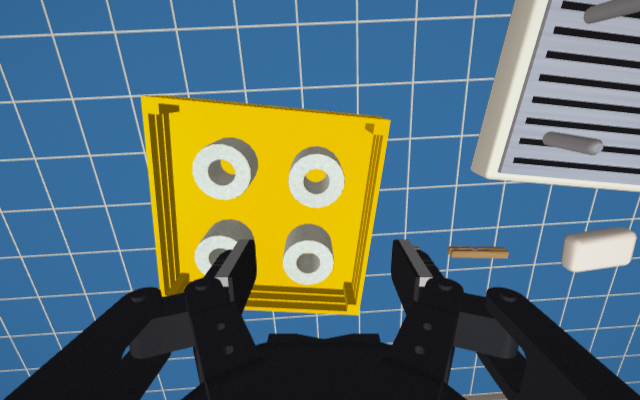

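View pics/b32scene.png

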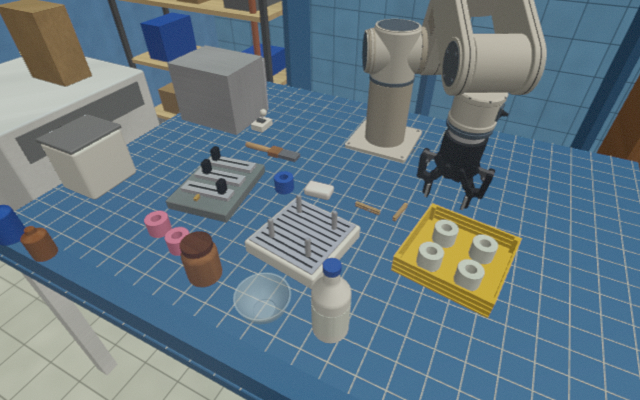

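step_arm([
  [-0.004,-0.03,0.01,0,100],
  [-0.006,-0.044,0.01,1,100],
  [-0.006,-0.044,0.01,1,100],
  [-0.006,-0.044,0,1,100],
  [-0.006,-0.044,0,1,100],
  [-0.006,-0.044,0,1,100],
  [-0.006,-0.044,0,1,100],
  [-0.006,-0.044,0,1,100],
  [-0.006,-0.044,0,1,100],
  [-0.006,-0.044,0,1,100],
  [-0.006,-0.044,0,1,100],
  [-0.006,-0.044,0,1,100],
  [-0.006,-0.044,0,0.6,100],
  [-0.006,-0.044,0,0,100],
  [0,-0.03,0,0,100],
  [0,0,0,0,100],
  [0,0,0,0,100],
])

```text
time: 42.08
ee_pos: [0.4015, -0.3604, 0.1977]
orientation: [3.083, 0.256, -0.161]
force: [0.2, 0.6, -0.3]
finger_gap: 0.0857
```

```bash
python3 - <<'E'
from h import *
s=tool(); p=shot('wrist','w33'); print(cl(s['ee_pos']))
for x,y,z in [(-.085,-.05,.084),(-.015,-.041,.084),(.055,.05,.084),(-.125,.095,.03),(-.125,-.095,.03),(.125,.095,.03),(.125,-.095,.03)]: print((x,y,z),proj(p,[*cw(x,y),z]).round(1))
im=cv2.imread('pics/w33.png')
cv2.imwrite('pics/w33c.png',cv2.resize(im[0:220,180:480],None,fx=2.6,fy=2.6,interpolation=cv2.INTER_CUBIC))
E
```

```text
t 42.08 tcp [ 0.4015 -0.3604  0.1977] jawdir 99.61 tilt [-0.1   -0.052 -0.994] F [ 0.2  0.6 -0.3] gap 0.0857 q [-0.7   0.36  1.82 -0.12  1.01  0.78]
[-0.09165451 -0.00050668]
(-0.085, -0.05, 0.084) [374.8 172.6]
(-0.015, -0.041, 0.084) [370.2  87.6]
(0.055, 0.05, 0.084) [245.6 -22.3]
(-0.125, 0.095, 0.03) [228.6 192.7]
(-0.125, -0.095, 0.03) [403.1 192.3]
(0.125, 0.095, 0.03) [ 192.5 -113.4]
(0.125, -0.095, 0.03) [ 439.  -104.9]
```

View pics/w33.png

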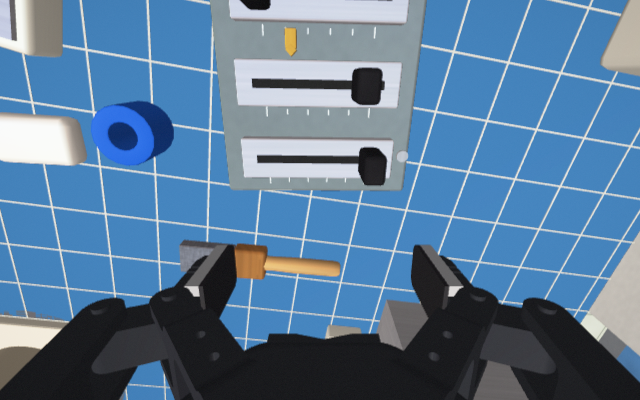

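View pics/w33c.png

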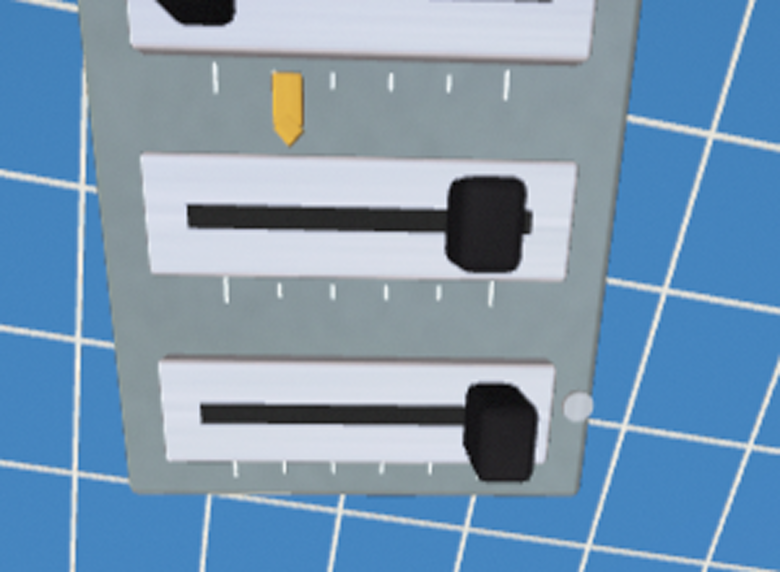

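```bash
cat >> h.py <<'E'
def pnp(p,obj,px):
    K=np.array([[p['fx'],0,p['cx']],[0,p['fy'],p['cy']],[0,0,1.]])
    ok,rv,tv=cv2.solvePnP(np.array(obj,float),np.array(px,float),K,None)
    R=cv2.Rodrigues(rv)[0]; pr=cv2.projectPoints(np.array(obj,float),rv,tv,K,None)[0][:,0]
    print('pnp res',(pr-np.array(px)).round(1).tolist())
    def loc(u,v,z):
        c=-R.T@tv[:,0]; d=R.T@np.array([(u-p['cx'])/p['fx'],(v-p['cy'])/p['fy'],1]); return (c+d*(z-c[2])/d[2]).round(4)
    return loc
E
python3 - <<'E'
from h import *
p=arm.camera('wrist')
cr=lambda u,v:(u/2.6+180,v/2.6)
L={(-.125,.095,.03):(131,493),(-.125,-.095,.03):(582,495),
(.005,.075,.044):(140,154),(.005,-.075,.044):(577,162),(-.035,.075,.044):(152,274),(-.035,-.075,.044):(568,281),
(-.065,.075,.044):(159,360),(-.065,-.075,.044):(555,367),(-.105,.075,.044):(168,461),
(.035,.075,.044):(128,48),(.035,-.075,.044):(591,62)}
loc=pnp(p,list(L),[cr(*v) for v in L.values()])
print('tm tip',loc(*cr(290,146),.04),'tm back',loc(*cr(287,73),.04))
for u in (215,333,391,449,506): print('line',loc(*cr(u,80),.03))
for u in (226,280,333,386,438,491): print('line',loc(*cr(u,290),.03))
print('timer top',loc(*cr(486,224),.084),'heat',loc(*cr(503,440),.084))
E
```

```text
pnp res [[0.1, 0.2], [-0.9, 0.5], [-0.3, -0.4], [1.1, -0.2], [-0.5, 0.7], [-0.7, 0.4], [-0.2, -0.3], [0.7, -1.2], [-0.1, -0.3], [0.6, 0.9], [0.0, -0.3]]
tm tip [0.0081 0.0245 0.04  ] tm back [0.03   0.0249 0.04  ]
line [0.0285 0.0503 0.03  ]
line [0.0293 0.0099 0.03  ]
line [ 0.0297 -0.0101  0.03  ]
line [ 0.0301 -0.0301  0.03  ]
line [ 0.0305 -0.0499  0.03  ]
line [-0.0414  0.0506  0.03  ]
line [-0.0412  0.0302  0.03  ]
line [-0.0409  0.0101  0.03  ]
line [-0.0406 -0.0101  0.03  ]
line [-0.0403 -0.0299  0.03  ]
line [-0.04   -0.0502  0.03  ]
timer top [-0.0135 -0.0376  0.084 ] heat [-0.0823 -0.0486  0.084 ]
```

step_arm([
  [0.028,-0.009,0,-0.6,100],
  [0.028,-0.009,0,0,100],
  [0.026,-0.008,0,0,100],
  [0,0,0,0,100],
  [0,0,0,0,100],
])

```text
time: 42.8
ee_pos: [0.4856, -0.381, 0.1976]
orientation: [3.086, 0.25, -0.164]
force: [-1.3, -0.0, 0.7]
finger_gap: 0.0854
```

```bash
python3 - <<'E'
from h import *
s=tool(); print(cl(s['ee_pos']),cw(-.014,-.04)-s['ee_pos'][:2]); p=shot('wrist','w34')
im=cv2.imread('pics/w34.png')
cv2.imwrite('pics/w34c.png',cv2.resize(im[0:240,180:480],None,fx=2.4,fy=2.4,interpolation=cv2.INTER_CUBIC))
E
```

```text
t 42.8 tcp [ 0.4856 -0.381   0.1976] jawdir 99.38 tilt [-0.102 -0.05  -0.994] F [-1.3 -0.   0.7] gap 0.0854 q [-0.64  0.47  1.64 -0.11  1.08  0.83]
[-0.01173442 -0.03395513] [-0.00129193 -0.00632489]
```

View pics/w34c.png

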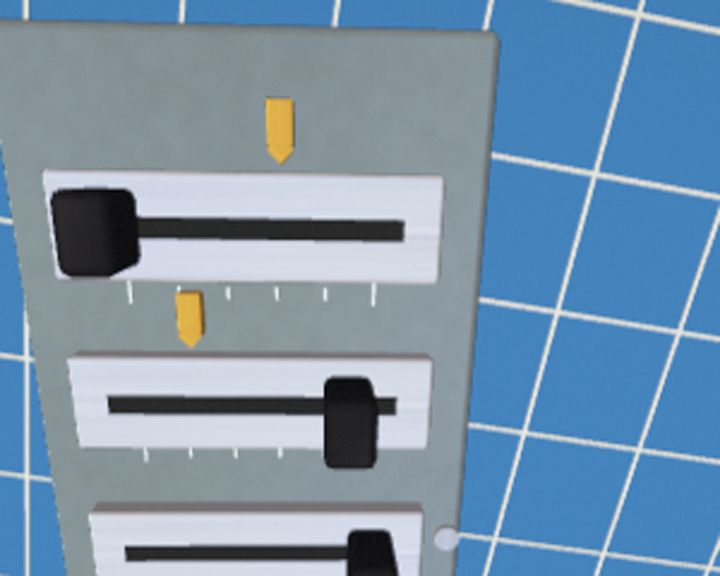

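```bash
python3 - <<'E'
from h import *
p=arm.camera('wrist')
cr=lambda u,v:(u/2.4+180,v/2.4)
L={(.125,-.095,.03):(499,33),
(.075,.075,.044):(43,169),(.075,-.075,.044):(444,177),(.035,.075,.044):(55,277),(.035,-.075,.044):(439,283),
(.005,.075,.044):(68,353),(.005,-.075,.044):(433,356),(-.035,.075,.044):(79,446),(-.035,-.075,.044):(429,449),
(-.065,.075,.044):(90,504),(-.065,-.075,.044):(422,513)}
loc=pnp(p,list(L),[cr(*v) for v in L.values()])
print('tm tip',loc(*cr(192,348),.035),loc(*cr(192,348),.03),'back',loc(*cr(188,291),.04))
print('am tip',loc(*cr(282,165),.035),loc(*cr(282,165),.03),'back',loc(*cr(280,98),.04))
for u in (130,228.5,277,325,374): print('line',loc(*cr(u,293),.03))
for u in (146,191,236,280): print('line',loc(*cr(u,455),.03))
E
```

```text
pnp res [[0.9, -0.7], [0.5, -0.3], [-0.1, -0.6], [1.4, 0.5], [-0.9, 0.3], [-0.1, 0.1], [-0.3, 0.8], [0.3, -0.4], [-1.1, -0.2], [-0.9, 1.7], [0.2, -0.9]]
tm tip [0.0059 0.0258 0.035 ] [0.0048 0.0268 0.03  ] back [0.0302 0.025  0.04  ]
am tip [ 0.0778 -0.0133  0.035 ] [ 0.0779 -0.013   0.03  ] back [ 0.1004 -0.0133  0.04  ]
line [0.0276 0.0512 0.03  ]
line [0.0282 0.0101 0.03  ]
line [ 0.0285 -0.0101  0.03  ]
line [ 0.0288 -0.0303  0.03  ]
line [ 0.0291 -0.0508  0.03  ]
line [-0.0446  0.0507  0.03  ]
line [-0.0444  0.0303  0.03  ]
line [-0.0442  0.0099  0.03  ]
line [-0.044  -0.0102  0.03  ]
```

step_arm([
  [-0.002,-0.006,-0.03,0,100],
  [0,0,-0.045,0,100],
  [0,0,-0.045,0,100],
  [0,0,-0.012,0,100],
  [0,0,0,0,100],
])

```text
time: 43.52
ee_pos: [0.4814, -0.3874, 0.0661]
orientation: [3.083, 0.247, -0.159]
force: [-0.1, -0.1, 0.8]
finger_gap: 0.0853
```

```bash
python3 - <<'E'
from h import *
s=tool(); print(cl(s['ee_pos'])); p=shot('wrist','w35')
E
```

```text
t 43.52 tcp [ 0.4814 -0.3874  0.0661] jawdir 99.27 tilt [-0.099 -0.052 -0.994] F [-0.1 -0.1  0.8] gap 0.0853 q [-0.65  0.65  1.7  -0.14  0.85  0.86]
[-0.01690704 -0.03966311]
```

View pics/w35.png

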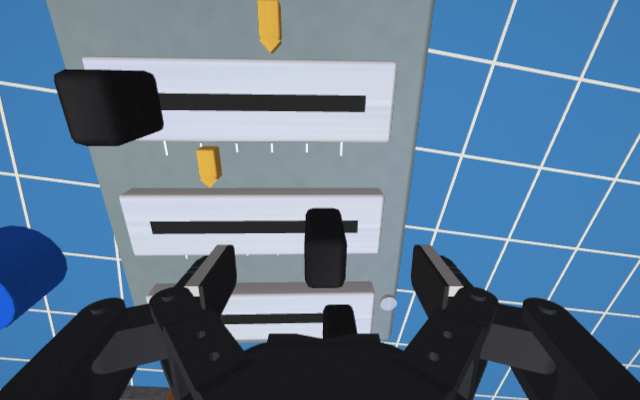

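step_arm([
  [0.001,0,-0.008,0,100],
  [0,0,0,0,30],
  [0,0,0,0,0],
  [0,0,0,0,0],
  [0,0,0,0,0],
  [0,0,0,0,0],
])

```text
time: 44.32
ee_pos: [0.4851, -0.3892, 0.063]
orientation: [3.079, 0.245, -0.15]
force: [0.1, -1.5, -2.4]
finger_gap: 0.0189
```

step_arm([
  [-0.0016,0.0099,0,0,0],
  [-0.0016,0.0099,0,0,0],
  [-0.0016,0.0099,0,0,0],
  [-0.0016,0.0099,0,0,0],
  [-0.0016,0.0099,0,0,0],
  [0,0,0,0,0],
])

```text
time: 45.08
ee_pos: [0.477, -0.3355, 0.063]
orientation: [3.079, 0.245, -0.148]
force: [1.1, 1.4, -0.8]
finger_gap: 0.019
```

```bash
python3 - <<'E'
from h import *
s=tool(); print(cl(s['ee_pos'])); p=shot('wrist','w36')
E
```

```text
t 45.08 tcp [ 0.477  -0.3355  0.063 ] jawdir 99.22 tilt [-0.091 -0.056 -0.994] F [ 1.1  1.4 -0.8] gap 0.019 q [-0.58  0.62  1.78 -0.14  0.79  0.93]
[-0.01315553  0.01229559]
```

View pics/w36.png

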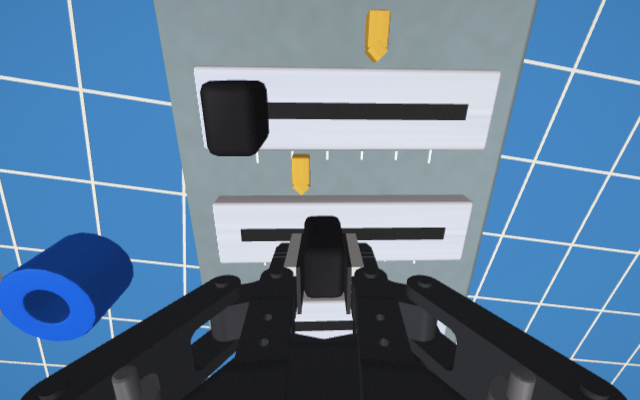

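```bash
python3 - <<'E'
from h import *
im=cv2.imread('pics/w36.png')
cv2.imwrite('pics/w36c.png',cv2.resize(im[50:310,190:510],None,fx=2.4,fy=2.2*2.4/2.4,interpolation=cv2.INTER_CUBIC))
g=cv2.resize(im[200:310,270:380],None,fx=6,fy=5,interpolation=cv2.INTER_CUBIC); cv2.imwrite('pics/w36g.png',np.clip(g.astype(float)*2.5,0,255).astype(np.uint8))
E
```

```text
(no output)
```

View pics/w36c.png

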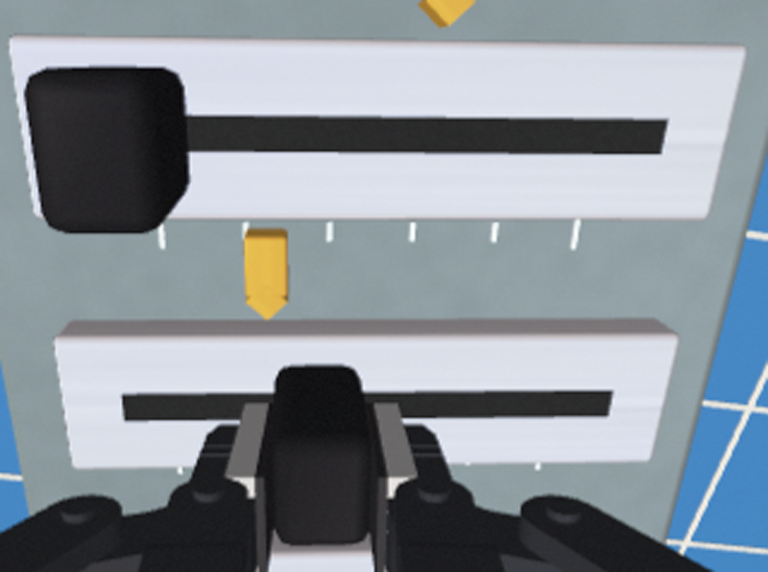

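View pics/w36g.png

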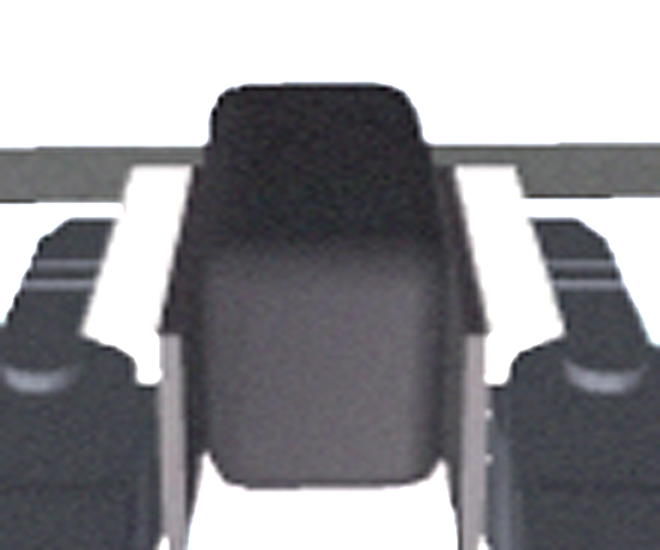

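```bash
python3 - <<'E'
from h import *
p=arm.camera('wrist')
cr=lambda u,v:(u/2.4+190,v/2.2+50)
L={(.075,.075,.044):(9,35),(.075,-.075,.044):(746,46),(.035,-.075,.044):(710,219),
(.005,.075,.044):(55,338),(.005,-.075,.044):(678,337),(-.035,.075,.044):(73,468),(-.035,-.075,.044):(652,461),
(.005,.075,.03):(71,320),(.005,-.075,.03):(658,320),
(.0285,.05,.03):(162,237),(.0285,.01,.03):(330,233),(.0285,-.01,.03):(412,233),(.0285,-.03,.03):(494,233),(.0285,-.05,.03):(575,233)}
loc=pnp(p,list(L),[cr(*v) for v in L.values()])
print('tm tip',loc(*cr(267,318),.035),'back',loc(*cr(266,229),.04))
print('grip top',loc(324,273,.084),'base far',loc(322.7,217,.046))
print('slot ends',loc(*cr(123,408),.044),loc(*cr(612,403),.044))
E
```

```text
pnp res [[0.1, 1.2], [1.0, 0.2], [-0.7, 1.2], [-0.7, -0.4], [1.9, -1.4], [-0.0, 1.2], [0.4, 1.1], [-0.2, -1.2], [-1.3, -2.2], [1.0, -1.6], [0.0, 0.3], [-0.1, 0.4], [-0.6, 0.4], [-0.9, 0.4]]
tm tip [0.0065 0.0255 0.035 ] back [0.0321 0.0252 0.04  ]
grip top [-0.0139  0.0138  0.084 ] base far [-0.0031  0.0131  0.046 ]
slot ends [-0.0156  0.0607  0.044 ] [-0.0154 -0.0609  0.044 ]
```

step_arm([
  [-0.001,0.006,0,0,0],
  [-0.0008,0.005,0,0,0],
  [0,0,0,0,0],
  [0,0,0,0,0],
])

```text
time: 45.68
ee_pos: [0.4754, -0.3252, 0.063]
orientation: [3.079, 0.244, -0.147]
force: [1.3, -1.2, -1.7]
finger_gap: 0.0189
```

```bash
python3 - <<'E'
from h import *
s=tool(); print(cl(s['ee_pos'])); p=shot('wrist','w37')
im=cv2.imread('pics/w37.png')
cv2.imwrite('pics/w37c.png',cv2.resize(im[50:310,220:540],None,fx=2.4,fy=2.2,interpolation=cv2.INTER_CUBIC))
E
```

```text
t 45.67 tcp [ 0.4754 -0.3252  0.063 ] jawdir 99.18 tilt [-0.091 -0.057 -0.994] F [ 1.3 -1.2 -1.7] gap 0.0189 q [-0.57  0.61  1.8  -0.14  0.78  0.94]
[-0.01305437  0.02276219]
```

View pics/w37c.png

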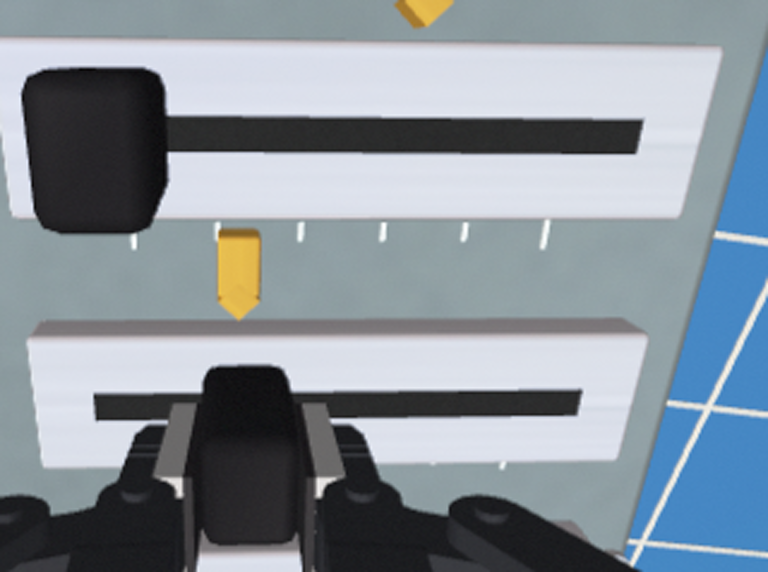

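step_arm([
  [-0.0003,0.0017,0,0,0],
  [0,0,0,0,0],
  [0,0,0,0,0],
])

```text
time: 46.1
ee_pos: [0.4752, -0.3236, 0.063]
orientation: [3.079, 0.243, -0.147]
force: [1.1, 0.1, -0.8]
finger_gap: 0.0192
```

```bash
python3 - <<'E'
from h import *
s=tool(); print(cl(s['ee_pos'])); p=shot('wrist','w38')
im=cv2.imread('pics/w38.png')
cv2.imwrite('pics/w38c.png',cv2.resize(im[110:260,260:400],None,fx=5,fy=4,interpolation=cv2.INTER_CUBIC))
E
```

```text
t 46.1 tcp [ 0.4752 -0.3236  0.063 ] jawdir 99.16 tilt [-0.091 -0.057 -0.994] F [ 1.1  0.1 -0.8] gap 0.0192 q [-0.57  0.61  1.8  -0.14  0.78  0.95]
[-0.01306399  0.02429544]
```

View pics/w38c.png

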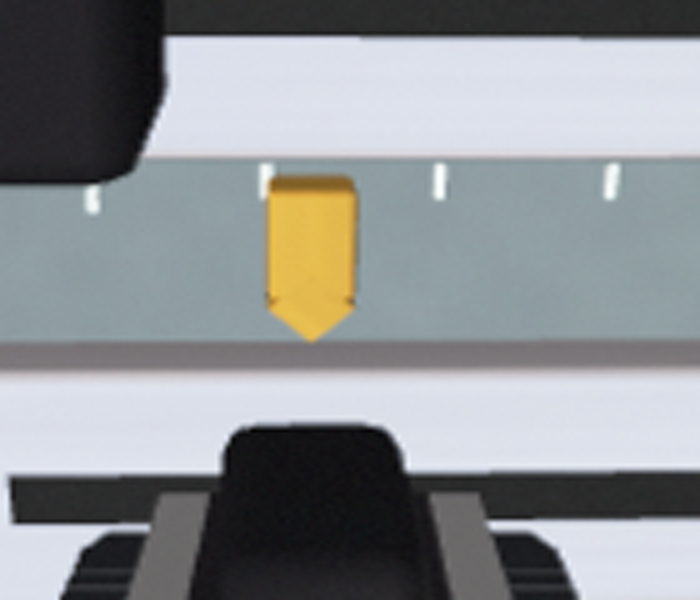

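step_arm([
  [0,0,0,0,40],
  [0,0,0,0,100],
  [0,0,0,0,100],
  [0,0,0.04,0,100],
  [0,0,0.05,0,100],
  [0,0,0.04,0,100],
  [0,0,0,0,100],
])

```text
time: 47.02
ee_pos: [0.4733, -0.3234, 0.196]
orientation: [3.079, 0.246, -0.152]
force: [0.3, 0.8, -0.1]
finger_gap: 0.0853
```

```bash
python3 - <<'E'
from h import *
s=tool(); print(cl(s['ee_pos']),cw(.056,.05)-s['ee_pos'][:2]); p=shot('wrist','w39')
im=cv2.imread('pics/w39.png')
cv2.imwrite('pics/w39c.png',cv2.resize(im[0:240,200:480],None,fx=2.5,fy=2.4,interpolation=cv2.INTER_CUBIC))
E
```

```text
t 47.02 tcp [ 0.4733 -0.3234  0.196 ] jawdir 99.24 tilt [-0.094 -0.057 -0.994] F [ 0.3  0.8 -0.1] gap 0.0853 q [-0.57  0.41  1.74 -0.11  1.04  0.9 ]
[-0.01493145  0.02479778] [0.06611494 0.03598941]
```

View pics/w39c.png

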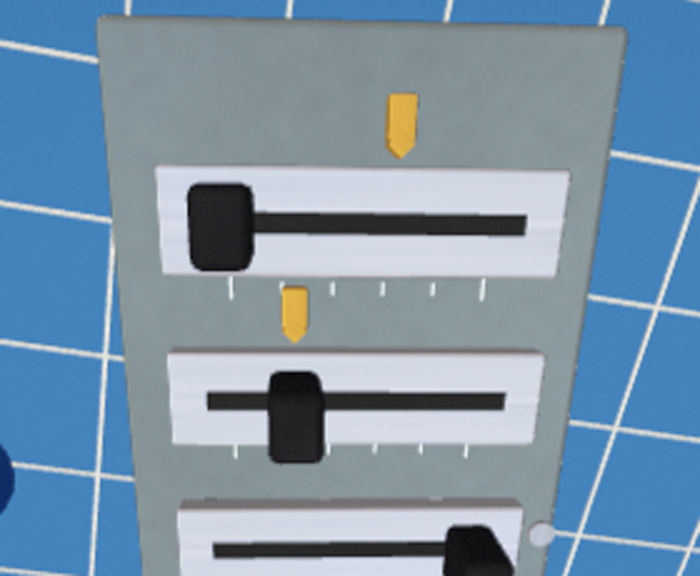

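step_arm([
  [0.022,0.012,0,0,100],
  [0.022,0.011,0,0,100],
  [0.02,0.01,0,0,100],
  [0,0,0,0,100],
  [0,0,0,0,100],
])

```text
time: 47.7
ee_pos: [0.5399, -0.2852, 0.1894]
orientation: [3.083, 0.249, -0.165]
force: [0.3, -0.7, 1.0]
finger_gap: 0.0854
```

```bash
python3 - <<'E'
from h import *
s=tool(); print(cl(s['ee_pos']),cw(.056,.05)-s['ee_pos'][:2])
E
```

```text
t 47.7 tcp [ 0.5399 -0.2852  0.1894] jawdir 99.36 tilt [-0.103 -0.052 -0.993] F [ 0.3 -0.7  1. ] gap 0.0854 q [-0.46  0.48  1.65 -0.1   1.08  1.  ]
[0.05684    0.05211774] [-0.00049833 -0.00222308]
```

step_arm([
  [0,-0.002,-0.03,-0.3,100],
  [0,0,-0.045,0,100],
  [0.001,0,-0.045,0,100],
  [0.001,0,-0.012,0,100],
  [0,0,0,0,100],
])

```text
time: 48.32
ee_pos: [0.5413, -0.2887, 0.0558]
orientation: [3.083, 0.239, -0.163]
force: [0.0, -0.6, 1.0]
finger_gap: 0.0858
```

```bash
python3 - <<'E'
from h import *
s=tool(); print(cl(s['ee_pos'])); p=shot('wrist','w40')
E
```

```text
t 48.33 tcp [ 0.5413 -0.2887  0.0558] jawdir 98.96 tilt [-0.101 -0.053 -0.993] F [ 0.  -0.6  1. ] gap 0.0858 q [-0.46  0.67  1.7  -0.12  0.85  1.04]
[0.05773449 0.04848331]
```

View pics/w40.png

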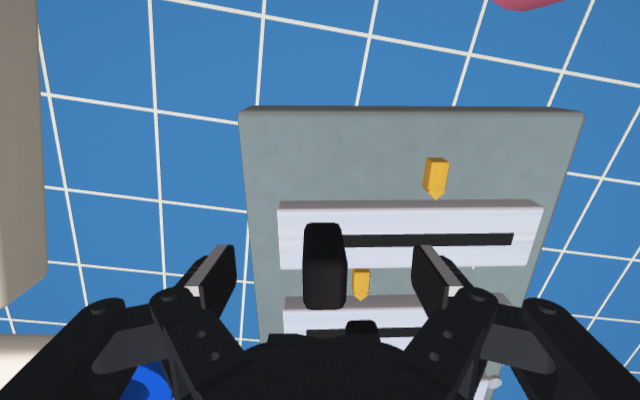

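step_arm([
  [0,0,0,0,30],
  [0,0,0,0,0],
  [0,0,0,0,0],
  [0,0,0,0,0],
  [0,0,0,0,0],
])

```text
time: 49.0
ee_pos: [0.544, -0.29, 0.0612]
orientation: [3.08, 0.237, -0.152]
force: [1.2, -0.1, -3.3]
finger_gap: 0.019
```

step_arm([
  [0.0016,-0.0099,0,0,0],
  [0.0016,-0.0099,0,0,0],
  [0.0016,-0.0099,0,0,0],
  [0.0016,-0.0099,0,0,0],
  [0.0016,-0.0099,0,0,0],
  [0,0,0,0,0],
  [0,0,0,0,0],
])

```text
time: 49.88
ee_pos: [0.552, -0.3436, 0.0611]
orientation: [3.081, 0.235, -0.154]
force: [-0.4, 1.5, 2.5]
finger_gap: 0.0189
```

```bash
python3 - <<'E'
from h import *
s=tool(); print(cl(s['ee_pos'])); p=shot('wrist','w41')
im=cv2.imread('pics/w41.png')
cv2.imwrite('pics/w41c.png',cv2.resize(im[90:320,200:520],None,fx=2.4,fy=2.4,interpolation=cv2.INTER_CUBIC))
E
```

```text
t 49.88 tcp [ 0.552  -0.3436  0.0611] jawdir 98.84 tilt [-0.095 -0.055 -0.994] F [-0.4  1.5  2.5] gap 0.0189 q [-0.53  0.7   1.62 -0.12  0.89  0.97]
[ 0.0596411  -0.00740016]
```

View pics/w41c.png

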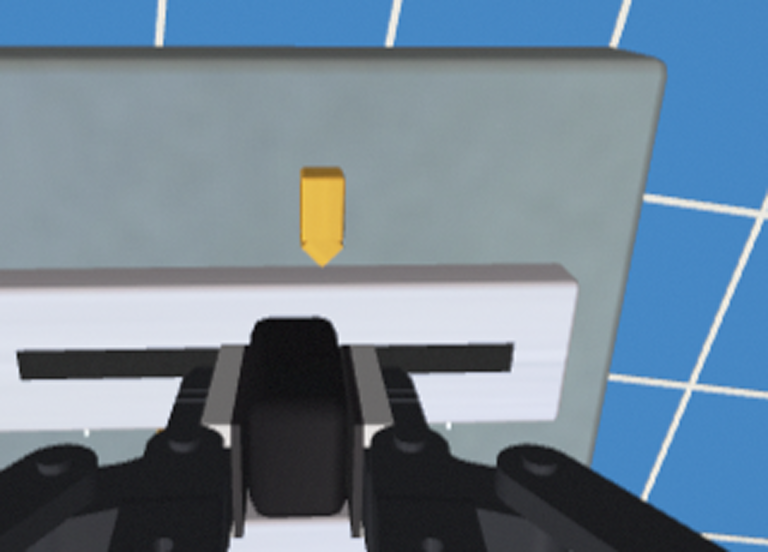

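step_arm([
  [0.0006,-0.0037,0,0,0],
  [0.0005,-0.003,0,0,0],
  [0,0,0,0,0],
  [0,0,0,0,0],
])

```text
time: 50.42
ee_pos: [0.553, -0.3499, 0.0612]
orientation: [3.081, 0.237, -0.155]
force: [-0.7, 1.7, 2.4]
finger_gap: 0.019
```

```bash
python3 - <<'E'
from h import *
s=tool(); print(cl(s['ee_pos'])); p=shot('wrist','w42')
im=cv2.imread('pics/w42.png')
cv2.imwrite('pics/w42c.png',cv2.resize(im[150:290,250:390],None,fx=5,fy=4,interpolation=cv2.INTER_CUBIC))
E
```

```text
t 50.42 tcp [ 0.553  -0.3499  0.0612] jawdir 98.9 tilt [-0.096 -0.055 -0.994] F [-0.7  1.7  2.4] gap 0.019 q [-0.54  0.7   1.61 -0.12  0.89  0.96]
[ 0.05963569 -0.01376298]
```

View pics/w42c.png

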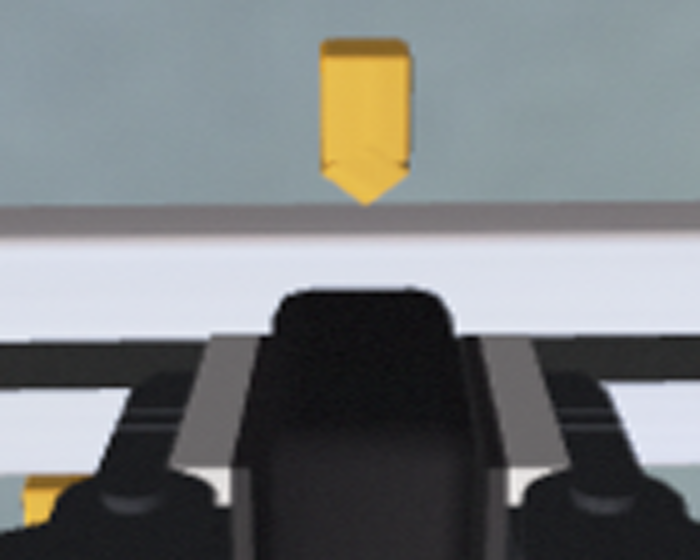

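step_arm([
  [0,0,0,0,40],
  [0,0,0,0,100],
  [0,0,0,0,100],
  [0,0,0.04,0,100],
  [0,0,0.05,0,100],
  [0,0,0.04,0,100],
  [-0.03,-0.01,0.03,0,100],
  [-0.04,0,0.02,0,100],
  [-0.03,0,0.01,0,100],
  [0,0,0,0,100],
  [0,0,0,0,100],
])

```text
time: 51.85
ee_pos: [0.4513, -0.3603, 0.257]
orientation: [3.077, 0.24, -0.15]
force: [0.6, 1.6, 0.0]
finger_gap: 0.0853
```

```bash
python3 - <<'E'
from h import *
s=tool(); p=shot('wrist','w43')
im=cv2.imread('pics/w43.png')
cv2.imwrite('pics/w43c.png',cv2.resize(im[0:240,180:480],None,fx=2.4,fy=2.4,interpolation=cv2.INTER_CUBIC))
basket('b43')
E
```

```text
t 51.85 tcp [ 0.4513 -0.3603  0.257 ] jawdir 99.04 tilt [-0.093 -0.059 -0.994] F [0.6 1.6 0. ] gap 0.0853 q [-0.64  0.34  1.69 -0.11  1.15  0.82]
basket scene [ 0.4568  0.3465 -0.144 ] rms 0.4
basket side [ 0.4584  0.3458 -0.1422] rms 0.26
```

View pics/w43c.png

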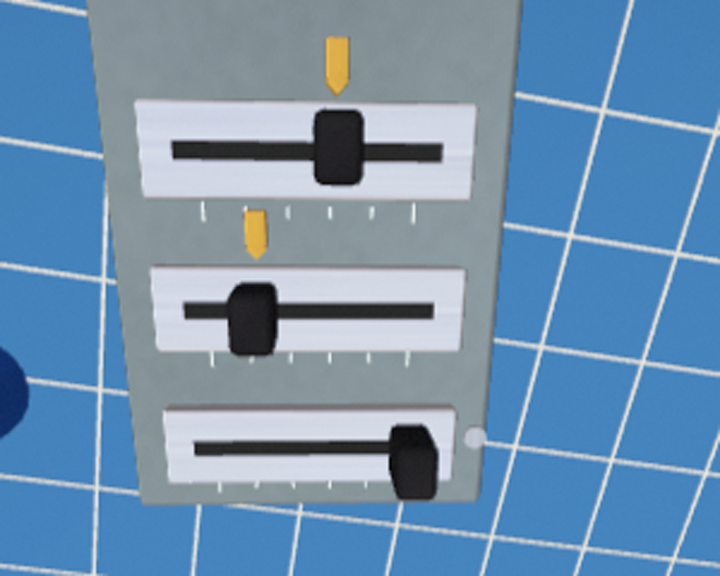

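View pics/b43scene.png

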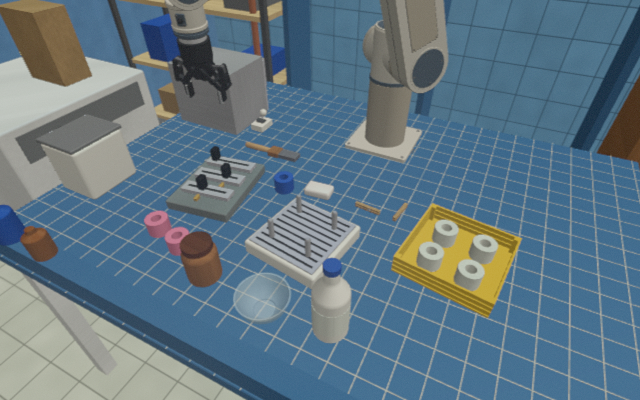

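View pics/b43side.png

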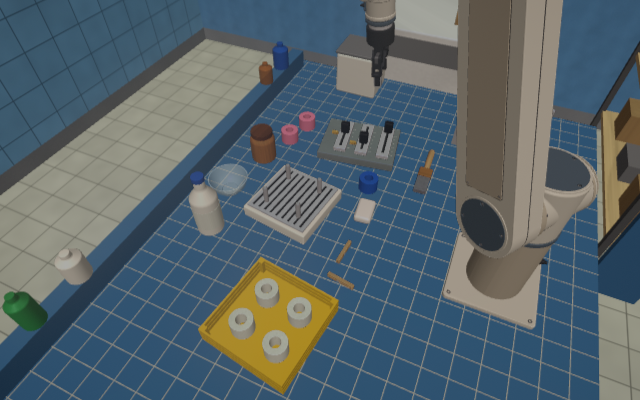

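```bash
python3 - <<'E'
from h import *
p=arm.camera('wrist')
cr=lambda u,v:(u/2.4+180,v/2.4)
L={(.075,.075,.044):(134,99),(.075,-.075,.044):(477,104),(.035,.075,.044):(143,197),(.035,-.075,.044):(470,200),
(.005,.075,.044):(150,268),(.005,-.075,.044):(465,269),(-.035,.075,.044):(158,350),(-.035,-.075,.044):(460,353),
(-.065,.075,.044):(163,409),(-.065,-.075,.044):(456,412),(-.105,.075,.044):(170,482)}
loc=pnp(p,list(L),[cr(*v) for v in L.values()])
for z in (.06,.084):
  print(z,'air',loc(*cr(338,147),z),'timer',loc(*cr(252.5,322),z),'heat',loc(*cr(415,470),z))
print('am',loc(*cr(337,96),.035),'tm',loc(*cr(257,260),.035))
E
```

```text
pnp res [[0.1, 0.8], [0.1, -0.2], [0.1, 0.7], [0.3, 0.5], [-0.3, -0.6], [0.4, -0.1], [-0.4, 0.1], [0.2, -0.3], [-0.3, -0.1], [0.2, -0.6], [-0.5, -0.3]]
0.06 air [ 0.0565 -0.0142  0.06  ] timer [-0.018   0.0252  0.06  ] heat [-0.0914 -0.0535  0.06  ]
0.084 air [ 0.0553 -0.0144  0.084 ] timer [-0.0137  0.0222  0.084 ] heat [-0.0819 -0.0509  0.084 ]
am [ 0.0784 -0.0135  0.035 ] tm [0.0075 0.025  0.035 ]
```

```bash
python3 -c "
from station import arm
print(arm.hand_in())"
```

```text
the job is handed in; nothing more can be done
None
```

The job is done and handed in at about 52 s of the 208 s allowed. Everything was carried out in the order asked.

- **Before lifting:** I slid heat to its right-hand stop and air to its left-hand stop. Each was pushed until the wrist force read about 25 N against the stop.
- **Cartridges:** All four white cartridges were present. Each was lifted off its post and released on the basket's floor. The last pictures show four empty posts and four cartridges lying flat and apart in the basket. The grip did not slip on any of them.
- **Sliders at the end:** I then slid timer and air to their brass pointers. Close-up pictures just before release showed the timer about 0.2 mm off and the air about 0.3 mm off.
    - **After release:** direct looks showed both still level to within about 0.5 mm.
    - **Rough check:** a final fit from a slanted view disagreed by about 1–3 mm for the timer and 1 mm for the air. I trust the close-ups more.
    - **Heat:** in the same fit it read within about 1–4 mm of its stop, and the picture shows it at the off end.
- **Basket moved:** It shifted about 5 mm between the third and fourth placing. That may have been a knock, or my release of the third cartridge. I measured it again before placing the last one.
- **Other things:** The bystanders and the look-alikes look unmoved in the final pictures.
- **Tool tilt:** The tool tilted by up to about 6.6° as the moves added up. I saw no effect on the result.

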